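# Take the standing loupe out of the sliding-door bench case

### The job

Take the standing loupe out of the glass-topped case and stand it in the middle of the round cork mat, then shut the case's doors fully again. The doors have no handles: feel for the glass with a fingertip, press lightly on a door's rubber patch (no harder than a firm finger) and drag it sideways past its neighbour. Keep the top-heavy loupe upright, do not drop it, and leave the other things where they are.

Things in the scene. Friction and masses are not known exactly. Their poses are not given: they have to be found in the camera images.
- case: Wooden countertop case, 480 mm wide (y), 280 mm deep (x). Origin: centre of its underside, on the bench; x points from its low front (towards the robot) to its high back, y to its left, z up; yaw within 0.15 rad. A loose-fitting glazed frame on top carries two flat glass doors that slide past each other along the case's y; the glass rises to the back by 0.26 rad (15 degrees).
- case_floor (a point): Centre of the inner floor, 12 mm above the bench; one undivided space 440 mm wide and 248 mm deep. One thing stands behind each door, 115 to 155 mm left or right of this point and within 25 mm of it in the case's x. The front and back rails of the frame stand 16 to 20 mm above the right door's glass; the end walls are level with it.
- left_door (a joint): Left glass door, 230 mm wide, 7 mm thick, upper track: 0 = shut, grows to its stop at 0.165 m as it slides to case -y over the right door; 2 N friction, stays put. Black rubber patch flush in its face, 100 mm up the slope by 30 mm: shut, its centre is 200 mm left of and 20 mm in front of the case's middle. The frame's seat varies: the patch centre is 182 to 196 mm above the bench; feel for it.
- right_door (a joint): Right glass door, same size and friction, lower track: 0 = shut, grows to its stop at 0.165 m as it slides to case +y under the left door; a 45 mm strip with the patch then still shows. Same patch, shut 200 mm right of and 20 mm in front of the case's middle, its centre 170 to 184 mm above the bench; feel for it. A closed fingertip pressed there with 6 to 15 N drags the door along.
- loupe_center (a point): Standing loupe, 135 mm tall, 0.3 kg, top-heavy: round foot 50 mm across, stem 12 mm thick, and on top a lens head, a drum 50 mm across and 26 mm thick with a level axis. Point half-way up the stem, 67.5 mm above the foot's underside and 42.5 mm below the head's middle. x: drum axis (squeeze its flat faces along x), within 0.3 rad of the case's x. Stands behind either door.
- mat_top (a point): Centre of the upper face of the round cork mat fixed on the bench left of the case, 130 mm across, 10 mm high.
- cone_center (a point): Wooden ring cone, a bystander, 108 mm tall, foot 64 mm across, standing behind the other door; this point is half-way up.
- vise_center (a point): Round steel ball vise, a heavy bystander 100 mm across and 91 mm high, on the bench behind the mat; point on its axis 45 mm up.
- jar_center (a point): Amber jar with black cap, a bystander 60 mm across and 75 mm high, on the bench to the robot's left; point half-way up.
Things that resemble listed ones, but are neither listed nor needed, are in the scene too. Several things look just like the part that bears mat_top: the one meant starts farthest to the robot's right.

How it is judged:
On the way, in this order (a step that is already met when the one before it is completed fails the run):
1. a door has been slid open by more than 110 mm (value of joint any of left_door, right_door above 0.11 m), for 0.1 s.
2. the loupe stands upright on the cork mat, let go (horizontal distance between loupe_center and mat_top below 0.035 m and z of loupe_center in the frame of mat_top below 0.0725 m and angle between loupe_center's own z axis and vertical below 0.08 rad and contact force between the fingers and loupe below 0.05 N), for 0.2 s.
At the end, for the whole second after the job is handed in: The loupe stands still and upright (within 0.08 rad) on the cork mat, its axis within 35 mm of the mat's centre, and both doors are shut to within 10 mm (horizontal distance between loupe_center and mat_top below 0.035 m and z of loupe_center in the frame of mat_top between 0.0625 and 0.0725 m and angle between loupe_center's own z axis and vertical below 0.08 rad and linear speed of loupe below 0.02 m/s and value of joint each of left_door, right_door below 0.01 m); the robot touches nothing.
It fails at once if the loupe tips by more than 0.5 rad (angle between loupe_center's own z axis and vertical above 0.5 rad).
It fails at once if the loupe is dropped (moves faster than 0.45 m/s with no finger on it) (linear speed of loupe above 0.45 m/s and contact force between the fingers and loupe below 0.05 N).
It fails at once if a glass door is pressed by the fingers with more than 45 N (contact force between the fingers and left_door above 45 N or contact force between the fingers and right_door above 45 N).
It fails at once if the ring cone, ball vise or jar is moved by more than 30 mm (distance of any of cone_center, vise_center, jar_center from where it was at the start of the episode above 0.03 m).
It also fails if it takes over 64 s, if anything falls off the work surface, if the arm or the gripper's body presses on something with over 40 N, if the wrist force passes 120 N, or if a joint passes its speed limit or range.

### The arm

A 6-joint arm with a two-finger parallel gripper is mounted at the origin on the work surface. World frame = base frame: x ahead of the robot, y to its left, z up, the work surface at z = 0. Lengths are in m, angles in rad, forces in N, time in s.
With the tool pointing down it reaches from about 0.375 to 0.9 m from the base axis. Payload 3.1 kg.
Tool frame: the origin (TCP) lies at the very end of the fingers, on their centre line; the grasp point (between the pads) lies 19 mm behind it; x points along the fingers, z is the direction in which the jaws open and shut, and the axes are right-handed (so a half turn about x gives the same grasp; the last joint's range is limited). The gripper opens to 87 mm and grips with 3 to 60 N. Pads are 19 mm wide; open, the fingers measure 117 mm over their backs; the gripper's body (75 mm by 190 mm) begins 51 mm behind the grasp point.
Start: joints at [0.921, 0.527, 1.433, -0, 1.181, -0.178], TCP at [0.283, 0.557, 0.223] pointing down, gripper open.
Joint ranges: [-3.08, 3.08], [-0.75, 2.2], [0.22, 2.44], [-1.43, 4.57], [0, 2.65], [-2.85, 2.85]. Speed limits (rad/s): [2.79, 2.79, 3.14, 3.14, 3.14, 3.14].

### API

Orientations are given as a 3x3 rotation matrix whose columns are the frame's x, y, z axes.
In Python, from rig import robot, optics, models gives the robot as it stands.
- The arm moves only by the tool servo_tool, never from a script. Its argument "plan" is a list of rows, each a list of 7 numbers: the shift along the tool's x, y, z in m, then the turn, a rotation vector about the tool's x, y, z in degrees, then the opening, from 0 (shut) to 1 (fully open). In form: [[x, y, z, ax, ay, az, jaw], ...]. A call has 1 to 8 rows; each row shifts and turns the commanded pose from where the row before left it, along the tool's axes as they then stand; what a row does not reach is not made up. A row lasts 1/10 s, in which the tool goes at most 50 mm and 8.59 degrees, less where a joint would pass 70% of its speed; a pose out of reach is approached as far as the arm can. A call is refused whole if a number of a shift passes 0.05 or a number of a turn 8.59, either way. A call with a gripper value outside its range is refused whole. The fingers move at their own pace and stop on an object; the grip force is fixed at half the most. Time passes only in rows, so rows that do not move let the fingers close. It gives the time, the measured TCP pose, the force and the opening at its end, in the units of the state.
- robot.observe(): the state, without advancing time (a new reading comes with each control period).
- optics.snapshot(name): name is "side" or "top" or "wrist"; returns a dict with "img" (420x560x3 uint8, red, green, blue), "range_z" (420x560 float32, m along the optical axis (not along the pixel's ray), 0 where there is no reading), "fx", "fy", "cx", "cy" (pixels), "R" (3x3) and "t" (3): a world point X has camera coordinates R X + t; the wrist camera has in their place "tool_from_camera" (4x4, takes a point from camera to tool coordinates, whose origin is the TCP and whose axes are the tool frame's). Camera axes: x right, y down, z forward; pixel columns grow to the right and rows downward; lengths in m; the calibration is good to about 2 mm. The wrist camera is an equidistant fisheye: a pixel r from the principal point sees the ray r / f radians off the axis. A picture is of the moment at which its call begins: read the wrist's pose just before it.
- robot.sign_off(): hands the job in, once; it reports no verdict.
Trained networks look in a picture, given as the dict that the camera call returned (one of the last four; its "shot" number tells which), for a name from the list of things; names that differ only in an ending like _2 or _b are one class to them, and where a whole thing is asked for, a point or a joint stands for the part that bears it (a point fixed in the world has none). Each returns a list of dicts, best first, with "score" (0 to 1); they miss things now and then, are a little off and sometimes report something else, mostly with a low value. They report only what shows in the picture. A call takes as long as a camera call. They do not tell look-alikes from the thing itself.
- models.boxes_of(picture, query): "point" ([column, row] in pixels, amid what is visible of it).
- models.silhouettes(picture, query): "mask" (420x560 bool, what is visible of it) and "point" ([column, row] in pixels, amid what is visible of it).
The state is a dict: "time": time; "q": joint angles; "joint_vel": joint speeds; "tau": joint torques, N m; "ee_pos": TCP position; "tcp_rot": TCP orientation; "force": force on the tool from outside, world axes, zero at the start; "ft_torque": the same for the moment, N m; "gripper_width": finger opening in m.
Only numpy, scipy, OpenCV 4.12 (cv2) and the standard library are available. Lean on these libraries where they do the work, as an engineer would, in place of code of your own. Each camera call takes 0.05 s, during which the arm holds its last target.

## Working session

There is one attempt and no reset: what is moved stays moved. The work goes in short steps, Python scripts to look and compute and a tool call to move; the robot and the scene stay as the last step left them, time stands still between calls to the robot, and variables do not carry over. Pictures are saved under pics/ and viewed, and the job is handed in when it is done.

Besides the shell and the picture viewer there is one more tool, called after "Emit:" as name([rows], argument=value, ...), one row to a line, values as JSON. servo_tool: Moves the arm, as the interface text tells. Its arguments: {"type":"object","properties":{"plan":{"type":"array","items":{"type":"array","items":{"type":"number"}}}},"required":["plan"]}

```bash
ls; mkdir -p pics; cat > h.py <<'E'
import numpy as np, cv2, pickle
from rig import robot, optics, models
def save(n,im,s=1.0):
    im=cv2.cvtColor(im,cv2.COLOR_RGB2BGR); im=cv2.resize(im,None,fx=s,fy=s,interpolation=cv2.INTER_CUBIC); cv2.imwrite('pics/'+n,im)
def w(p,u,v,z=None):
    z=p['range_z'][int(round(v)),int(round(u))] if z is None else z
    c=np.array([(u-p['cx'])/p['fx']*z,(v-p['cy'])/p['fy']*z,z])
    return p['R'].T@(c-p['t'])
def cloud(p):
    z=p['range_z'];v,u=np.mgrid[:z.shape[0],:z.shape[1]]
    c=np.stack([(u-p['cx'])/p['fx']*z,(v-p['cy'])/p['fy']*z,z],-1)
    X=(c-p['t'])@p['R']; X[z<=0]=np.nan
    return X
def proj(p,X):
    c=p['R']@np.array(X)+p['t'];return c[0]/c[2]*p['fx']+p['cx'],c[1]/c[2]*p['fy']+p['cy']
E
cat > a.py <<'E'
from h import *
print(robot.observe())
for n in ['top','side']:
    p=optics.snapshot(n); save(n+'0.png',p['img'],1.4); pickle.dump(p,open(n+'0.pkl','wb'))
    print(n,p['R'],p['t'],p['fx'],p['cx'],p['cy'],(p['range_z']>0).mean())
    for q in ['case','left_door','right_door','loupe_center','mat_top','cone_center','vise_center','jar_center']:
        for d in models.boxes_of(p,q)[:5]:
            u,v=d['point']; print(q,np.round(d['point']),round(d['score'],2),np.round(w(p,u,v),3))
E
python3 a.py
```

```text
pics
{'time': 0.0, 'q': array([ 9.21484545e-01,  5.28441970e-01,  1.43388717e+00, -9.30587266e-06,
        1.18137662e+00, -1.78503634e-01]), 'joint_vel': array([-0.00042796, -0.00082741, -0.00045464, -0.00236346, -0.00037322,
        0.00020425]), 'tau': array([-5.55634670e-04, -4.40047181e+01, -1.76589471e+01,  6.32540113e-02,
        5.84068056e-02, -1.99792689e-04]), 'ee_pos': array([0.28304069, 0.55643062, 0.2215913 ]), 'tcp_rot': array([[-1.27081035e-03, -8.91203371e-01,  4.53602178e-01],
       [-1.68829791e-03,  4.53603810e-01,  8.91201848e-01],
       [-9.99997767e-01,  3.66732920e-04, -2.08106120e-03]]), 'force': array([ 0.12588803, -0.2692199 ,  0.07484068]), 'ft_torque': array([ 0.00774835, -0.00734175, -0.00985672]), 'gripper_width': 0.08700571163445824}
top [[-0.01670082 -0.99973825  0.01563715]
 [-0.99524161  0.01512011 -0.0962576 ]
 [ 0.09599597 -0.01717032 -0.99523362]] [0.1484988  0.49789588 1.18935438] 466.7124848472422 280.38071051016806 207.19790918997992 0.9957865646258504
case [360. 208.] 0.88 [ 0.482 -0.04   0.159]
case [211. 138.] 0.51 [0.675 0.315 0.069]
lef
[... 575 characters left out ...]
.93346771] 409.34817576464377 279.64856660723433 211.02991888291288 0.9961309523809524
case [357. 304.] 0.87 [ 0.451 -0.173  0.103]
case [295. 171.] 0.42 [0.653 0.304 0.089]
left_door [346. 199.] 0.58 [0.609 0.039 0.187]
left_door [396. 258.] 0.44 [ 0.573 -0.168  0.173]
right_door [235. 213.] 0.74 [0.435 0.338 0.007]
right_door [396. 258.] 0.57 [ 0.571 -0.167  0.173]
mat_top [241. 173.] 0.75 [0.557 0.485 0.009]
mat_top [232. 214.] 0.69 [0.425 0.336 0.011]
mat_top [183. 193.] 0.57 [0.349 0.522 0.008]
cone_center [400. 259.] 0.27 [ 0.576 -0.175  0.176]
vise_center [295. 172.] 0.6 [0.647 0.299 0.091]
vise_center [234. 211.] 0.6 [0.439 0.346 0.007]
jar_center [188. 221.] 0.62 [0.283 0.35  0.059]
```

View pics/top0.png

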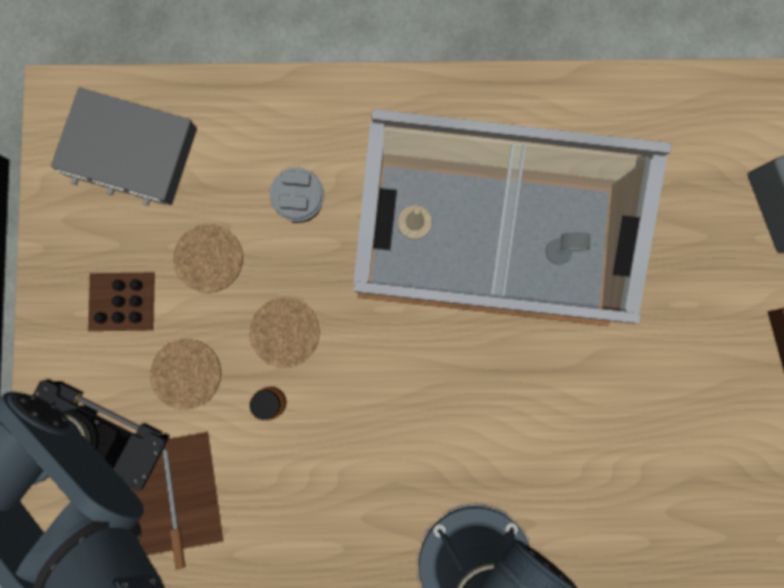

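View pics/side0.png

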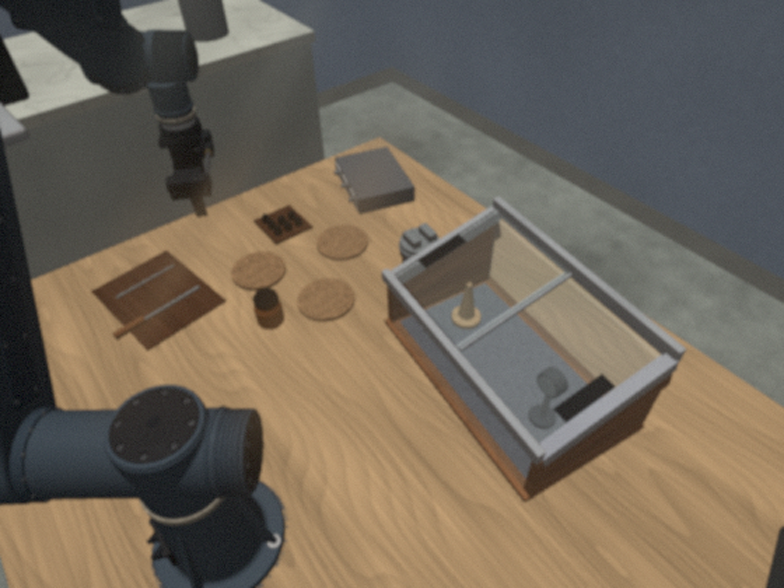

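Three mats in top view: (203,239), (150,184) and (129,266), in unscaled pixels. The first has the smallest y (0.343), so it is farthest to the robot's right and is the one meant. The loupe is behind the right door, at (567,245) in the scaled picture, and the cone is behind the left. Next I'll measure the case and loupe.

```bash
cat > b.py <<'E'
from h import *
T=pickle.load(open('top0.pkl','rb'));S=pickle.load(open('side0.pkl','rb'))
out={}
for n,p in (('top',T),('side',S)):
    X=cloud(p)
    g=cv2.cvtColor(p['img'],cv2.COLOR_RGB2GRAY)
    m=((g<45)&(X[...,2]>.13)&(X[...,2]<.23)&(X[...,0]>.45)&(X[...,1]<.25)&(X[...,1]>-.4)).astype(np.uint8)
    k,l,st,c=cv2.connectedComponentsWithStats(m)
    for i in range(1,k):
        if st[i,4]>150:
            P=X[l==i]; print(n,'patch px',c[i],st[i,4],np.nanmedian(P,0),'mean',np.nanmean(P,0))
            for z in (.17,.177,.184,.189): 
                o=-p['R'].T@p['t'];d=w(p,*c[i],1.0)-o; print('  z',z,o+d*(z-o[2])/d[2])
    # mat
    d=models.silhouettes(p,'mat_top')
    for e in d[:4]:
        P=X[e['mask']];print(n,'mat',e['score'],e['point'],np.nanmedian(P,0), (np.nanmin(P,0)+np.nanmax(P,0))/2)if np.any(e['mask']) else 0
X=cloud(T)
def up(a): return a
im=T['img'][90:230,250:480];save('topcrop.png',im,3.4)
im=S['img'][130:360,260:500];save('sidecrop.png',im,2.5)
E
sed -i "s/^    d=models.*$/    p2=optics.snapshot(n); d=models.silhouettes(p2,'mat_top')/" b.py
python3 b.py
```

```text
top patch px [274.36241611 156.049217  ] 447 [0.60173462 0.15538972 0.18404955] mean [0.6016209  0.15506662 0.18388557]
  z 0.17 [0.60462515 0.15496918 0.17      ]
  z 0.177 [0.60316611 0.15501137 0.177     ]
  z 0.184 [0.60170708 0.15505356 0.184     ]
  z 0.189 [0.60066491 0.15508369 0.189     ]
top patch px [446.60659341 175.31428571] 455 [ 0.55419606 -0.24180079  0.17104934] mean [ 0.55380895 -0.24143459  0.17124065]
  z 0.17 [ 0.5541214  -0.24193082  0.17      ]
  z 0.177 [ 0.55299611 -0.23926584  0.177     ]
  z 0.184 [ 0.55187081 -0.23660086  0.184     ]
  z 0.189 [ 0.55106703 -0.2346973   0.189     ]
top mat 0.88 [129.1, 267.6] [0.35180384 0.52540594 0.01018033] [0.35232027 0.52575749 0.00713544]
top mat 0.73 [148.6, 182.9] [0.56712328 0.48609204 0.01000414] [0.56882946 0.4865905  0.00830886]
top mat 0.63 [205.6, 238.4] [0.42622165 0.34287625 0.01007513] [0.42601025 0.34497415 0.00750752]
side patch px [415.6130137  284.64383562] 292 [ 0.55058934 -0.24195979  0.16990794] mean [ 0.55199301 -0.24212004  0.17005377]
  z 0.17 [ 0.55190432 -0.24212398  0.17      ]
  z 0.177 [ 0.54693234 -0.24429253  0.177     ]
  z 0.184 [ 0.54196036 -0.24646107  0.184     ]
  z 0.189 [ 0.53840895 -0.24801003  0.189     ]
side mat 0.9 [241.3, 177.3] [0.56437484 0.47844315 0.0081136 ] [0.56970332 0.48463954 0.00500665]
side mat 0.74 [183.2, 195.8] [0.35132494 0.51880373 0.00799261] [0.35219146 0.52221071 0.00597352]
side mat 0.61 [232.0, 212.9] [0.42234918 0.33680487 0.00830019] [0.4270819  0.34586692 0.00423988]
```

View pics/topcrop.png

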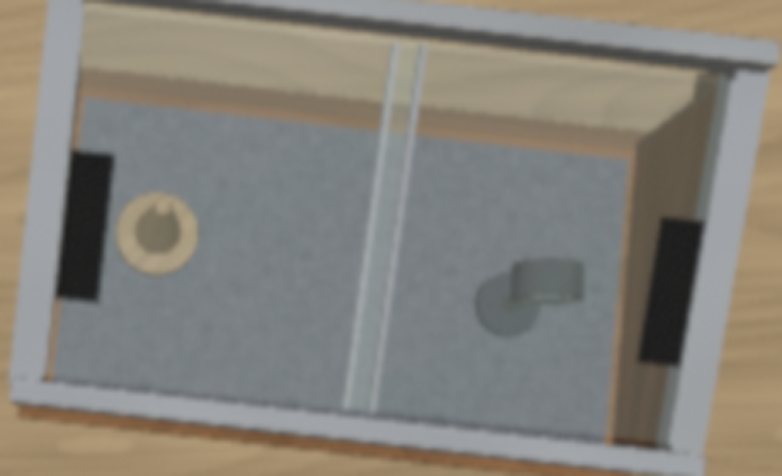

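View pics/sidecrop.png

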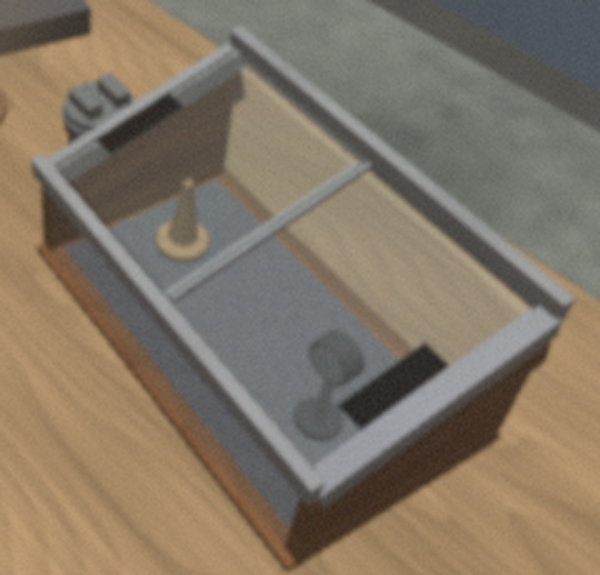

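```bash
cat >> h.py <<'E'
from scipy.spatial.transform import Rotation as Ro
L=np.array([.6010,.155]);Rp=np.array([.5535,-.2415])
ey=(L-Rp)/np.linalg.norm(L-Rp); ex=np.array([ey[1],-ey[0]]); C0=(L+Rp)/2+.02*ex
def c2w(x,y,z): return np.r_[C0+x*ex+y*ey,z]
def w2c(P): d=np.array(P)[:2]-C0; return np.r_[d@ex,d@ey,P[2]]
def Rdown(zdir):  # tool down, jaw along zdir (3-vec)
    x=np.array([0,0,-1.]);z=np.r_[zdir[:2],0];z=z/np.linalg.norm(z);return np.stack([x,np.cross(z,x),z],1)
def Rtilt(a=.26): # perpendicular to glass
    R=Rdown(ex); e=np.r_[ex,0]; x=np.array([0,0,-np.cos(a)])+np.sin(a)*e; z=np.cos(a)*e+np.array([0,0,np.sin(a)])
    return np.stack([x,np.cross(z,x),z],1)
def plan(P1,R1,n,jaw,P0=None,R0=None,show=True):
    s=robot.observe(); P0=s['ee_pos'] if P0 is None else P0; R0=s['tcp_rot'] if R0 is None else R0
    P=np.array(P0);R=np.array(R0); dr=Ro.from_matrix(R.T@R1).as_rotvec()/n; dp=(np.array(P1)-P)/n; rows=[]
    for i in range(n):
        sh=R.T@dp; rows.append([*np.round(sh,4),*np.round(np.degrees(dr),2),jaw]); R=R@Ro.from_rotvec(dr).as_matrix()
    assert np.linalg.norm(dp)<=.05 and np.degrees(np.linalg.norm(dr))<8.59,(dp,dr)
    if show:
        for r in rows: print([float(v) for v in r],end=',\n')
def st():
    s=robot.observe(); print('t',s['time'],'P',np.round(s['ee_pos'],4),'case',np.round(w2c(s['ee_pos']),4),'F',np.round(s['force'],2),'w',round(s['gripper_width'],4),'q',np.round(s['q'],2)); return s
E
python3 - <<'E'
from h import *
T=pickle.load(open('top0.pkl','rb'));S=pickle.load(open('side0.pkl','rb'))
print('C0',C0,'ex',ex)
def ray(p,u,v,z):
    o=-p['R'].T@p['t'];d=w(p,u,v,1.0)-o; return o+d*(z-o[2])/d[2]
for p,f,h in ((T,(399.1,179.4),(411.2,172.4)),(S,(387.2,297.6),(394,272.8))):
    print(w2c(ray(p,*f,.015)),w2c(ray(p,*h,.122)))
plan(c2w(-.02,-.202,.29),Rtilt(),20,0)
E
```

```text
C0 [ 0.59710801 -0.04562895] ex [ 0.99290052 -0.11894773]
[-0.0116996  -0.13094322  0.015     ] [-0.01141211 -0.13134634  0.122     ]
[-0.00879912 -0.13113835  0.015     ] [-0.00948037 -0.12948677  0.122     ]
[-0.0034, -0.0302, -0.0296, 3.47, -0.65, -0.45, 0.0],
[-0.0035, -0.0319, -0.0276, 3.47, -0.65, -0.45, 0.0],
[-0.0035, -0.0336, -0.0256, 3.47, -0.65, -0.45, 0.0],
[-0.0035, -0.0351, -0.0235, 3.47, -0.65, -0.45, 0.0],
[-0.0035, -0.0365, -0.0213, 3.47, -0.65, -0.45, 0.0],
[-0.0034, -0.0377, -0.019, 3.47, -0.65, -0.45, 0.0],
[-0.0033, -0.0388, -0.0166, 3.47, -0.65, -0.45, 0.0],
[-0.0032, -0.0398, -0.0142, 3.47, -0.65, -0.45, 0.0],
[-0.003, -0.0406, -0.0117, 3.47, -0.65, -0.45, 0.0],
[-0.0028, -0.0413, -0.0092, 3.47, -0.65, -0.45, 0.0],
[-0.0026, -0.0418, -0.0067, 3.47, -0.65, -0.45, 0.0],
[-0.0023, -0.0421, -0.0041, 3.47, -0.65, -0.45, 0.0],
[-0.002, -0.0423, -0.0015, 3.47, -0.65, -0.45, 0.0],
[-0.0016, -0.0423, 0.0011, 3.47, -0.65, -0.45, 0.0],
[-0.0013, -0.0422, 0.0036, 3.47, -0.65, -0.45, 0.0],
[-0.0009, -0.0419, 0.0062, 3.47, -0.65, -0.45, 0.0],
[-0.0005, -0.0415, 0.0087, 3.47, -0.65, -0.45, 0.0],
[-0.0, -0.0409, 0.0112, 3.47, -0.65, -0.45, 0.0],
[0.0004, -0.0401, 0.0137, 3.47, -0.65, -0.45, 0.0],
[0.0009, -0.0392, 0.0161, 3.47, -0.65, -0.45, 0.0],
```

Emit:
servo_tool([
  [-0.03, -0.03, -0.025, 3.5, -0.6, -0.4, 0],
  [-0.03, -0.032, -0.025, 3.5, -0.6, -0.4, 0],
  [-0.003, -0.034, -0.026, 3.5, -0.6, -0.4, 0],
  [-0.003, -0.035, -0.024, 3.5, -0.6, -0.4, 0],
  [-0.003, -0.036, -0.021, 3.5, -0.6, -0.4, 0],
  [-0.003, -0.038, -0.019, 3.5, -0.6, -0.4, 0],
  [-0.003, -0.039, -0.017, 3.5, -0.6, -0.4, 0],
  [-0.003, -0.04, -0.014, 3.5, -0.6, -0.4, 0],
])

```text
time: 1.9
ee_pos: [0.394, 0.2407, 0.3002]
tcp_rot: [[0.097, -0.57, 0.816], [0.026, 0.821, 0.571], [-0.995, -0.034, 0.095]]
force: [1.5, 0.1, -0.3]
gripper_width: 0.0308
```

```bash
python3 - <<'E'
from h import *
st();plan(c2w(-.02,-.202,.29),Rtilt(),12,0)
E
```

```text
t 1.9 P [0.394  0.2407 0.3002] case [-0.2357  0.2601  0.3002] F [ 1.54  0.1  -0.3 ] w 0.0308 q [ 0.31  0.16  1.78 -0.    1.09 -0.3 ]
[0.0011, -0.0407, -0.0123, 3.44, -0.69, -0.46, 0.0],
[0.0013, -0.0413, -0.0098, 3.44, -0.69, -0.46, 0.0],
[0.0015, -0.0418, -0.0074, 3.44, -0.69, -0.46, 0.0],
[0.0018, -0.0422, -0.0049, 3.44, -0.69, -0.46, 0.0],
[0.0021, -0.0424, -0.0023, 3.44, -0.69, -0.46, 0.0],
[0.0024, -0.0424, 0.0002, 3.44, -0.69, -0.46, 0.0],
[0.0027, -0.0423, 0.0027, 3.44, -0.69, -0.46, 0.0],
[0.0031, -0.0421, 0.0052, 3.44, -0.69, -0.46, 0.0],
[0.0035, -0.0417, 0.0077, 3.44, -0.69, -0.46, 0.0],
[0.004, -0.0411, 0.0101, 3.44, -0.69, -0.46, 0.0],
[0.0044, -0.0404, 0.0125, 3.44, -0.69, -0.46, 0.0],
[0.0049, -0.0395, 0.0149, 3.44, -0.69, -0.46, 0.0],
```

Emit:
servo_tool([
  [0, -0.041, -0.012, 3.4, -0.7, -0.5, 0],
  [0, -0.041, -0.01, 3.4, -0.7, -0.5, 0],
  [0, -0.042, -0.007, 3.4, -0.7, -0.5, 0],
  [0, -0.042, -0.005, 3.4, -0.7, -0.5, 0],
  [0.001, -0.042, -0.002, 3.4, -0.7, -0.5, 0],
  [0.002, -0.042, 0, 3.4, -0.7, -0.5, 0],
  [0.002, -0.042, 0.003, 3.4, -0.7, -0.5, 0],
  [0.003, -0.042, 0.005, 3.4, -0.7, -0.5, 0],
])

```text
time: 2.7
ee_pos: [0.5008, -0.0808, 0.3021]
tcp_rot: [[0.211, -0.126, 0.969], [-0.004, 0.992, 0.13], [-0.977, -0.031, 0.209]]
force: [1.4, 0.3, -0.0]
gripper_width: 0.0004
```

```bash
python3 - <<'E'
from h import *
st();plan(c2w(-.02,-.202,.29),Rtilt(),5,0)
E
```

```text
t 2.7 P [ 0.5008 -0.0808  0.3021] case [-0.0915 -0.0463  0.3021] F [ 1.4   0.28 -0.02] w 0.0004 q [-0.43  0.18  1.77  0.1   1.   -0.61]
[0.0047, -0.0336, 0.0054, 2.82, -0.52, -0.31, 0.0],
[0.0049, -0.0333, 0.007, 2.82, -0.52, -0.31, 0.0],
[0.0052, -0.0328, 0.0086, 2.82, -0.52, -0.31, 0.0],
[0.0055, -0.0323, 0.0102, 2.82, -0.52, -0.31, 0.0],
[0.0057, -0.0318, 0.0117, 2.82, -0.52, -0.31, 0.0],
```

Emit:
servo_tool([
  [0.005, -0.034, 0.005, 2.8, -0.5, -0.3, 0],
  [0.005, -0.033, 0.007, 2.8, -0.5, -0.3, 0],
  [0.005, -0.033, 0.009, 2.8, -0.5, -0.3, 0],
  [0.006, -0.03, 0.01, 2.8, -0.5, -0.3, 0],
  [0, 0, 0, 0, 0, 0, 0],
  [0, 0, 0, 0, 0, 0, 0],
  [0, 0, 0, 0, 0, 0, 0],
])

```text
time: 3.4
ee_pos: [0.5423, -0.2061, 0.291]
tcp_rot: [[0.244, 0.065, 0.968], [-0.022, 0.998, -0.061], [-0.97, -0.006, 0.245]]
force: [0.0, 0.7, -0.2]
gripper_width: 0.0005
```

```bash
python3 - <<'E'
from h import *
s=st();plan(c2w(-.02,-.202,.20),Rtilt(),4,0)
p=optics.snapshot('wrist'); save('w1.png',p['img'],1.3)
E
```

```text
t 3.4 P [ 0.5423 -0.2061  0.291 ] case [-0.0353 -0.1659  0.291 ] F [ 0.01  0.68 -0.2 ] w 0.0005 q [-0.62  0.3   1.64  0.15  0.99 -0.63]
[0.0229, -0.0091, -0.0023, 0.78, -0.18, -0.11, 0.0],
[0.0229, -0.0091, -0.0023, 0.78, -0.18, -0.11, 0.0],
[0.023, -0.0091, -0.0022, 0.78, -0.18, -0.11, 0.0],
[0.023, -0.0091, -0.0022, 0.78, -0.18, -0.11, 0.0],
```

View pics/w1.png

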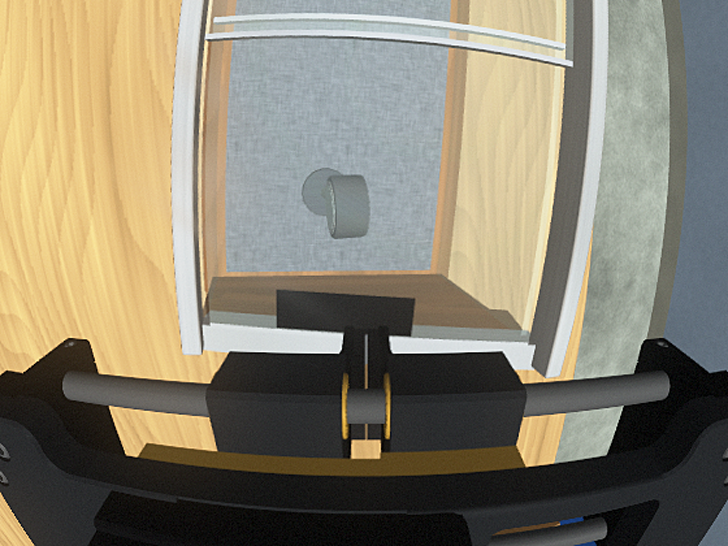

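Emit:
servo_tool([
  [0.02, -0.011, -0.002, 0.8, -0.2, -0.1, 0],
  [0.023, -0.009, -0.002, 0.8, -0.2, -0.1, 0],
  [0.023, -0.009, -0.002, 0.8, -0.2, -0.1, 0],
  [0.023, -0.009, -0.002, 0.8, -0.2, -0.1, 0],
  [0, 0, 0, 0, 0, 0, 0],
  [0, 0, 0, 0, 0, 0, 0],
])

```text
time: 4.05
ee_pos: [0.554, -0.2457, 0.2034]
tcp_rot: [[0.257, 0.12, 0.959], [-0.03, 0.993, -0.116], [-0.966, 0.001, 0.259]]
force: [0.4, -0.7, 0.3]
gripper_width: 0.0006
```

```bash
python3 - <<'E'
from h import *
s=st();plan(c2w(-.02,-.202,.18),Rtilt(),4,0)
p=optics.snapshot('wrist'); save('w2.png',p['img'],1.3)
E
```

```text
t 4.05 P [ 0.554  -0.2457  0.2034] case [-0.019  -0.2038  0.2034] F [ 0.38 -0.74  0.25] w 0.0006 q [-0.67  0.44  1.7   0.19  0.79 -0.67]
[0.0056, 0.0004, -0.0018, -0.02, 0.02, -0.01, 0.0],
[0.0056, 0.0004, -0.0018, -0.02, 0.02, -0.01, 0.0],
[0.0056, 0.0004, -0.0018, -0.02, 0.02, -0.01, 0.0],
[0.0056, 0.0004, -0.0018, -0.02, 0.02, -0.01, 0.0],
```

View pics/w2.png

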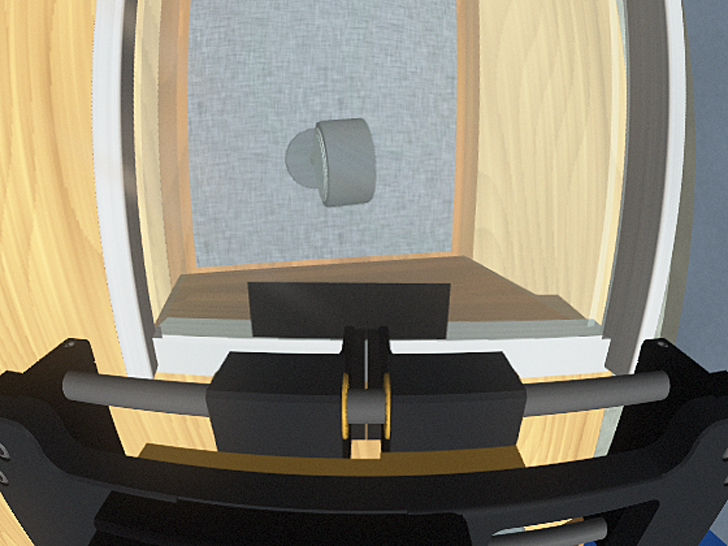

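```bash
cat >> h.py <<'E'
def wproj(p,pt):
    Tm=np.linalg.inv(p['tool_from_camera']);c=Tm[:3,:3]@np.array(pt)+Tm[:3,3]
    r=np.hypot(c[0],c[1]);th=np.arctan2(r,c[2]);return p['cx']+p['fx']*th*c[0]/r,p['cy']+p['fy']*th*c[1]/r
def wray(p,u,v):
    x=(u-p['cx'])/p['fx'];y=(v-p['cy'])/p['fy'];th=np.hypot(x,y)
    d=np.array([np.sin(th)*x/th,np.sin(th)*y/th,np.cos(th)]);Tm=p['tool_from_camera'];s=robot.observe()
    return s['ee_pos']+s['tcp_rot']@Tm[:3,3], s['tcp_rot']@Tm[:3,:3]@d
def wpt(p,u,v,z):
    o,d=wray(p,u,v);return o+d*(z-o[2])/d[2]
E
python3 - <<'E'
from h import *
p=optics.snapshot('wrist')
for a in (0,.02,.033): print(np.array(wproj(p,[a,0,0]))*1.3)
for a in ((248,283),(450,283),(248,337),(450,340)):
    o,d=wray(p,a[0]/1.3,a[1]/1.3)
    # intersect glass plane through patch centre z=.172
    n=-Rtilt()[:,0];c=c2w(-.02,-.2,.172);P=o+d*((c-o)@n)/(d@n);print(np.round(w2c(P),4))
    print(p['range_z'][int(a[1]/1.3)-3,int(a[0]/1.3)+2])
E
```

```text
[364.9294734  348.73914659]
[365.02302009 329.36624642]
[365.07547368 318.54423298]
[-0.0661 -0.1848  0.1597]
0.20423388
[ 0.0301 -0.1849  0.1853]
0.20445704
[-0.069  -0.2144  0.159 ]
0.21361123
[ 0.0322 -0.2159  0.1859]
0.21425344
```

Emit:
servo_tool([
  [0.006, 0.002, -0.001, 0, 0, 0, 0],
  [0.006, 0.002, -0.001, 0, 0, 0, 0],
  [0.005, 0, 0, 0, 0, 0, 0],
  [0.003, 0, 0, 0, 0, 0, 0],
  [0, 0, 0, 0, 0, 0, 0],
])

```text
time: 4.65
ee_pos: [0.5577, -0.2429, 0.1826]
tcp_rot: [[0.256, 0.121, 0.959], [-0.03, 0.993, -0.117], [-0.966, 0.001, 0.258]]
force: [-0.3, 0.7, 0.2]
gripper_width: 0.0006
```

Emit:
servo_tool([
  [0.002, 0, 0, 0, 0, 0, 0],
  [0.002, 0, 0, 0, 0, 0, 0],
  [0, 0, 0, 0, 0, 0, 0],
])

```text
time: 4.95
ee_pos: [0.5588, -0.2433, 0.1792]
tcp_rot: [[0.257, 0.121, 0.959], [-0.031, 0.993, -0.117], [-0.966, 0.001, 0.259]]
force: [0.1, -0.0, 0.7]
gripper_width: 0.0006
```

Emit:
servo_tool([
  [0.0015, 0, 0, 0, 0, 0, 0],
  [0.0015, 0, 0, 0, 0, 0, 0],
  [0, 0, 0, 0, 0, 0, 0],
])

```text
time: 5.25
ee_pos: [0.5595, -0.2433, 0.1763]
tcp_rot: [[0.257, 0.121, 0.959], [-0.031, 0.993, -0.117], [-0.966, 0.001, 0.259]]
force: [0.9, -0.4, -0.0]
gripper_width: 0.0004
```

Emit:
servo_tool([
  [0.001, 0, 0, 0, 0, 0, 0],
  [0.001, 0, 0, 0, 0, 0, 0],
  [0, 0, 0, 0, 0, 0, 0],
])

```text
time: 5.55
ee_pos: [0.5601, -0.2434, 0.1745]
tcp_rot: [[0.257, 0.121, 0.959], [-0.031, 0.993, -0.117], [-0.966, 0.001, 0.259]]
force: [-0.3, -0.5, -0.4]
gripper_width: 0.0003
```

Emit:
servo_tool([
  [0.001, 0, 0, 0, 0, 0, 0],
  [0.001, 0, 0, 0, 0, 0, 0],
  [0, 0, 0, 0, 0, 0, 0],
])

```text
time: 5.85
ee_pos: [0.5607, -0.2435, 0.1729]
tcp_rot: [[0.257, 0.121, 0.959], [-0.031, 0.993, -0.117], [-0.966, 0.0, 0.259]]
force: [-1.4, -0.3, 1.5]
gripper_width: 0.0004
```

Emit:
servo_tool([
  [0.001, 0, 0, 0, 0, 0, 0],
  [0, 0, 0, 0, 0, 0, 0],
])

```text
time: 6.05
ee_pos: [0.5607, -0.2435, 0.1728]
tcp_rot: [[0.257, 0.121, 0.959], [-0.031, 0.993, -0.117], [-0.966, 0.0, 0.259]]
force: [-4.2, 0.4, 8.2]
gripper_width: 0.0008
```

Emit:
servo_tool([
  [0.0003, 0.002, 0, 0, 0, 0, 0],
  [0, 0.005, 0, 0, 0, 0, 0],
  [0, 0.008, 0, 0, 0, 0, 0],
  [0, 0.008, 0, 0, 0, 0, 0],
])

```text
time: 6.45
ee_pos: [0.5635, -0.2218, 0.1728]
tcp_rot: [[0.258, 0.121, 0.959], [-0.034, 0.993, -0.116], [-0.966, -0.002, 0.26]]
force: [-5.6, -1.5, 7.6]
gripper_width: 0.0005
```

```bash
python3 - <<'E'
from h import *
s=st();p=optics.snapshot('wrist'); save('w3.png',p['img'],1.3)
E
```

```text
t 6.45 P [ 0.5635 -0.2218  0.1728] case [-0.0124 -0.1789  0.1728] F [-5.63 -1.49  7.59] w 0.0005 q [-0.62  0.48  1.73  0.19  0.7  -0.64]
```

View pics/w3.png

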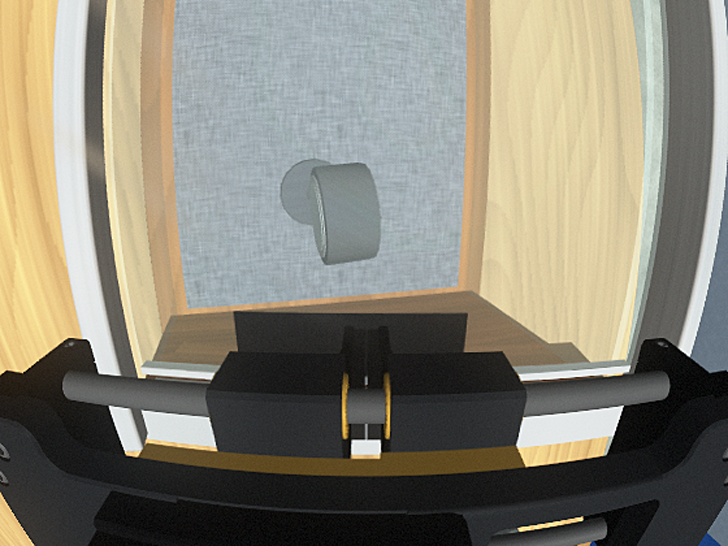

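Emit:
servo_tool([
  [0.0002, 0.009, 0, 0, 0, 0, 0],
  [0, 0.01, 0, 0, 0, 0, 0],
  [0, 0.01, 0, 0, 0, 0, 0],
  [0, 0.01, 0, 0, 0, 0, 0],
])

```text
time: 6.9
ee_pos: [0.5685, -0.1828, 0.1728]
tcp_rot: [[0.258, 0.121, 0.958], [-0.033, 0.993, -0.116], [-0.965, -0.002, 0.261]]
force: [-6.9, -2.5, 9.5]
gripper_width: 0.0004
```

Emit:
servo_tool([
  [0, 0.01, 0, 0, 0, 0, 0],
  [0, 0.01, 0, 0, 0, 0, 0],
  [0, 0.01, 0, 0, 0, 0, 0],
  [0, 0.01, 0, 0, 0, 0, 0],
])

```text
time: 7.3
ee_pos: [0.5737, -0.143, 0.1728]
tcp_rot: [[0.259, 0.121, 0.958], [-0.033, 0.993, -0.116], [-0.965, -0.002, 0.261]]
force: [-4.5, -1.8, 9.0]
gripper_width: 0.0004
```

```bash
python3 - <<'E'
from h import *
s=st();p=optics.snapshot('wrist'); save('w4.png',p['img'],1.3)
E
```

```text
t 7.3 P [ 0.5737 -0.143   0.1728] case [-0.0117 -0.0995  0.1728] F [-4.46 -1.85  9.  ] w 0.0004 q [-0.48  0.46  1.78  0.15  0.66 -0.47]
```

View pics/w4.png

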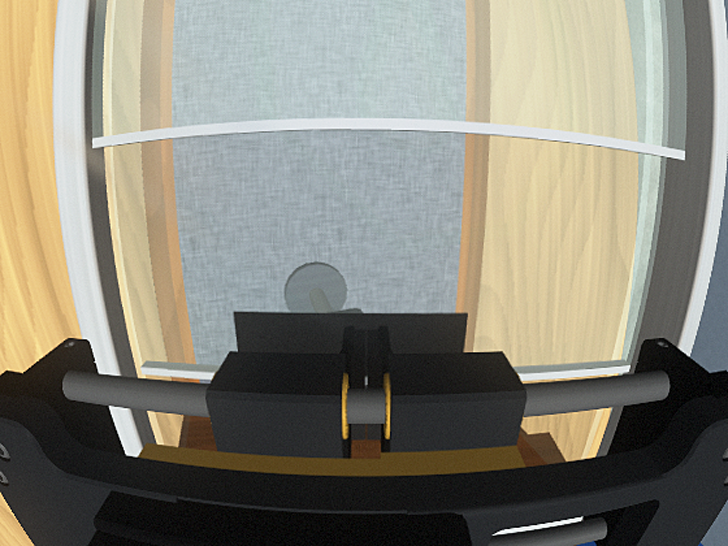

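Emit:
servo_tool([
  [0, 0.01, 0, 0, 0, 0, 0],
  [0, 0.01, 0, 0, 0, 0, 0],
  [0, 0.01, 0, 0, 0, 0, 0],
  [0, 0.01, 0, 0, 0, 0, 0],
])

```text
time: 7.75
ee_pos: [0.5788, -0.1033, 0.1728]
tcp_rot: [[0.259, 0.121, 0.958], [-0.033, 0.993, -0.116], [-0.965, -0.002, 0.262]]
force: [-3.8, -2.4, 8.1]
gripper_width: 0.0006
```

Emit:
servo_tool([
  [0, 0.008, 0, 0, 0, 0, 0],
  [0, 0.007, 0, 0, 0, 0, 0],
  [0, 0.004, 0, 0, 0, 0, 0],
  [0, 0, 0, 0, 0, 0, 0],
])

```text
time: 8.15
ee_pos: [0.5813, -0.0836, 0.1728]
tcp_rot: [[0.26, 0.121, 0.958], [-0.032, 0.993, -0.116], [-0.965, -0.0, 0.262]]
force: [-3.3, 1.0, 8.7]
gripper_width: 0.0004
```

```bash
python3 - <<'E'
from h import *
s=st();p=optics.snapshot('wrist'); save('w5.png',p['img'],1.3)
p=optics.snapshot('side'); save('s5.png',p['img'],1.4)
E
```

```text
t 8.15 P [ 0.5813 -0.0836  0.1728] case [-0.0112 -0.0395  0.1728] F [-3.28  1.05  8.67] w 0.0004 q [-0.37  0.46  1.79  0.11  0.64 -0.32]
```

View pics/w5.png

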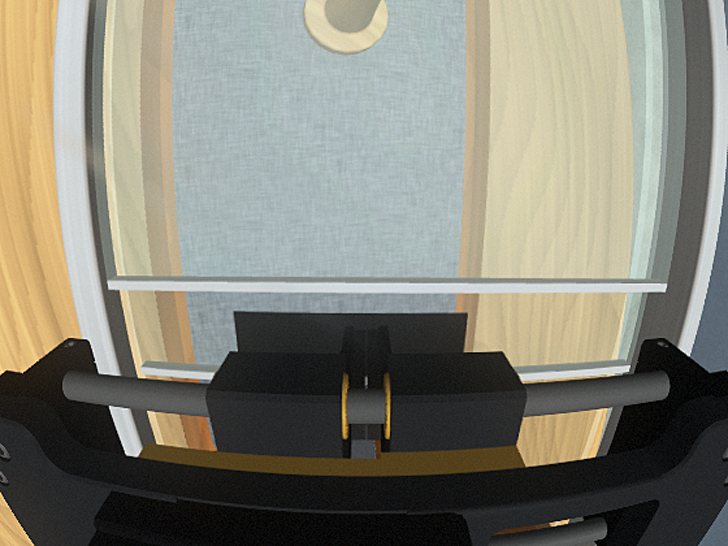

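View pics/s5.png

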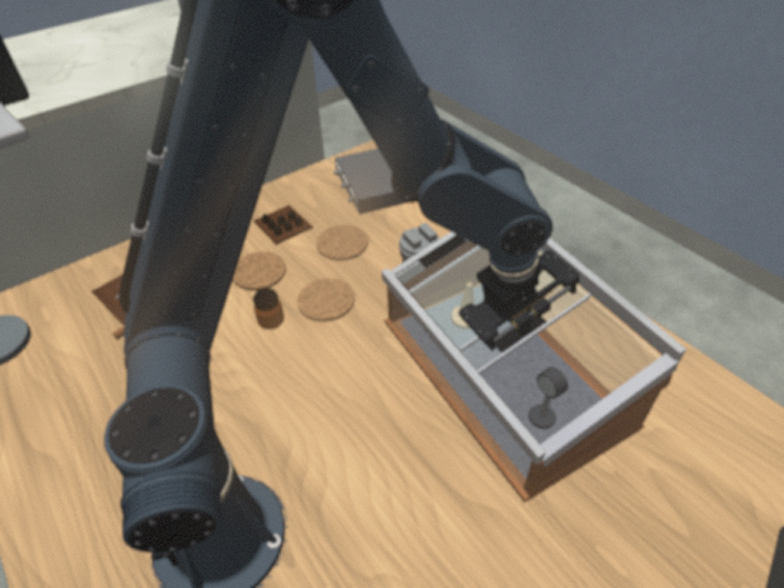

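Emit:
servo_tool([
  [-0.01, 0, 0, 0, 0, 0, 0],
  [-0.04, 0, 0, 0, 0, 0, 0],
  [-0.045, 0, 0, 0, 0, 0, 0.5],
  [-0.03, 0, 0, 0, 0, 0, 1],
  [0, 0, 0, 0, 0, 0, 1],
  [0, 0, 0, 0, 0, 0, 1],
])

```text
time: 8.85
ee_pos: [0.5483, -0.0799, 0.2928]
tcp_rot: [[0.259, 0.121, 0.958], [-0.032, 0.993, -0.117], [-0.965, 0.0, 0.261]]
force: [-0.5, 0.5, -1.0]
gripper_width: 0.0248
```

```bash
python3 - <<'E'
from h import *
s=st();plan(c2w(-.0105,-.175,.29),Rdown(ex),5,1)
p=optics.snapshot('wrist'); save('w6.png',p['img'],1.3)
p=optics.snapshot('side'); save('s6.png',p['img'][130:360,260:500],2.5);pickle.dump(p,open('side6.pkl','wb'))
E
```

```text
t 8.85 P [ 0.5483 -0.0799  0.2928] case [-0.0444 -0.0398  0.2928] F [-0.5   0.47 -0.99] w 0.0248 q [-0.38  0.25  1.72  0.09  0.92 -0.31]
[0.0023, -0.027, 0.0065, -0.03, 3.02, 0.0, 1.0],
[0.002, -0.027, 0.0066, -0.03, 3.02, 0.0, 1.0],
[0.0016, -0.027, 0.0066, -0.03, 3.02, 0.0, 1.0],
[0.0013, -0.027, 0.0067, -0.03, 3.02, 0.0, 1.0],
[0.0009, -0.027, 0.0068, -0.03, 3.02, 0.0, 1.0],
```

View pics/s6.png

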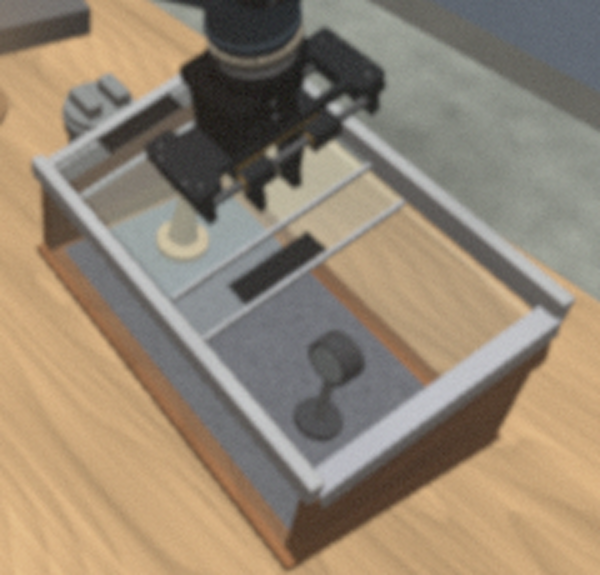

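Emit:
servo_tool([
  [0.002, -0.027, 0.006, 0, 3, 0, 1],
  [0.002, -0.027, 0.007, 0, 3, 0, 1],
  [0.002, -0.027, 0.007, 0, 3, 0, 1],
  [0.001, -0.027, 0.007, 0, 3, 0, 1],
  [0.001, -0.027, 0.007, 0, 3, 0, 1],
  [0, 0, 0, 0, 0, 0, 1],
  [0, 0, 0, 0, 0, 0, 1],
])

```text
time: 9.65
ee_pos: [0.5662, -0.2181, 0.2868]
tcp_rot: [[-0.003, 0.122, 0.992], [0.003, 0.992, -0.122], [-1.0, 0.003, -0.004]]
force: [-0.6, -0.1, -0.5]
gripper_width: 0.0847
```

```bash
cat > c.py <<'E'
from h import *
s=st(); p=optics.snapshot('wrist'); save('w7.png',p['img'],1.3); pickle.dump((p,s),open('w7.pkl','wb'))
z=p['range_z'];v,u=np.mgrid[:z.shape[0],:z.shape[1]]
x=(u-p['cx'])/p['fx'];y=(v-p['cy'])/p['fy'];th=np.hypot(x,y)+1e-9
c=np.stack([z*np.tan(th)*x/th,z*np.tan(th)*y/th,z],-1)
T=p['tool_from_camera'];X=(c@T[:3,:3].T+T[:3,3])@s['tcp_rot'].T+s['ee_pos']
X[z<=0]=np.nan
d=X[...,:2]-C0;cx=d@ex;cy=d@ey;zz=X[...,2]
m=(abs(cx)<.09)&(cy>-.205)&(cy<-.06)
foot=m&(zz>.013)&(zz<.03);head=m&(zz>.085)&(zz<.155)
for n,k in (('foot',foot),('head',head)):
    print(n,k.sum(),[np.round(np.nanpercentile(a[k],[1,50,99]),4) for a in (cx,cy,zz)])
top=m&(zz>.138)&(zz<.155)
r=cv2.minAreaRect(np.stack([cx[top],cy[top]],1).astype(np.float32)*1000); print('top strip',r)
pickle.dump((cx,cy,zz),open('cl.pkl','wb'))
E
python3 c.py
```

```text
t 9.65 P [ 0.5662 -0.2181  0.2868] case [-0.0102 -0.175   0.2868] F [-0.59 -0.07 -0.48] w 0.0847 q [-0.55  0.44  1.4   0.    1.31 -0.43]
foot 5809 [array([-0.0887,  0.002 ,  0.0879]), array([-0.2027, -0.1232, -0.061 ]), array([0.013 , 0.0136, 0.0215])]
head 1388 [array([-0.0249, -0.0106,  0.0036]), array([-0.1516, -0.126 , -0.1037]), array([0.1268, 0.1438, 0.1482])]
top strip ((-10.466275215148926, -128.33692932128906), (28.191986083984375, 39.066749572753906), 5.577403545379639)
```

View pics/w7.png

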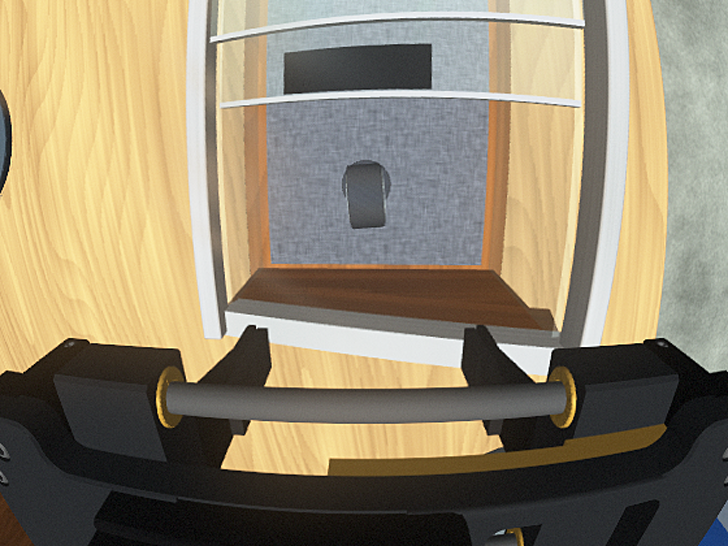

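```bash
cat >> h.py <<'E'
a=np.radians(5.6);zj=np.r_[np.cos(a)*ex+np.sin(a)*ey,0]
E
python3 - <<'E'
from h import *
p,s=pickle.load(open('w7.pkl','rb'));print(p['tool_from_camera'][:3,3])
plan(c2w(-.0105,-.129,.25),Rdown(zj),3,1)
print();plan(c2w(-.0105,-.129,.108),Rdown(zj),6,1,c2w(-.0105,-.129,.25),Rdown(zj))
E
```

```text
[-0.16239927  0.08403298  0.00034586]
[0.0125, 0.015, 0.0, -1.91, -0.06, -0.06, 1.0],
[0.0125, 0.015, 0.0005, -1.91, -0.06, -0.06, 1.0],
[0.0124, 0.015, 0.001, -1.91, -0.06, -0.06, 1.0],

[0.0237, 0.0, 0.0, 0.0, 0.0, 0.0, 1.0],
[0.0237, 0.0, 0.0, 0.0, 0.0, 0.0, 1.0],
[0.0237, 0.0, 0.0, 0.0, 0.0, 0.0, 1.0],
[0.0237, 0.0, 0.0, 0.0, 0.0, 0.0, 1.0],
[0.0237, 0.0, 0.0, 0.0, 0.0, 0.0, 1.0],
[0.0237, 0.0, 0.0, 0.0, 0.0, 0.0, 1.0],
```

Emit:
servo_tool([
  [0.0125, 0.015, 0, -1.9, 0, 0, 1],
  [0.0125, 0.015, 0.0005, -1.9, 0, 0, 1],
  [0.0125, 0.015, 0.001, -1.9, 0, 0, 1],
  [0.025, 0, 0, 0, 0, 0, 1],
  [0.025, 0, 0, 0, 0, 0, 1],
  [0, 0, 0, 0, 0, 0, 1],
  [0, 0, 0, 0, 0, 0, 1],
])

```text
time: 10.4
ee_pos: [0.5717, -0.1723, 0.2018]
tcp_rot: [[-0.001, 0.021, 1.0], [0.001, 1.0, -0.021], [-1.0, 0.001, -0.001]]
force: [0.1, -0.3, 1.1]
gripper_width: 0.0872
```

```bash
python3 - <<'E'
from h import *
s=st();plan(c2w(-.0105,-.129,.108),Rdown(zj),5,1);p=optics.snapshot('wrist'); save('w8.png',p['img'],1.3)
p=optics.snapshot('side'); save('s8.png',p['img'][130:360,260:500],2.5)
E
```

```text
t 10.4 P [ 0.5717 -0.1723  0.2018] case [-0.0102 -0.1288  0.2018] F [ 0.06 -0.28  1.14] w 0.0872 q [-0.48  0.51  1.53  0.    1.1  -0.46]
[0.0188, -0.0001, -0.0001, 0.0, -0.01, -0.01, 1.0],
[0.0188, -0.0001, -0.0001, 0.0, -0.01, -0.01, 1.0],
[0.0188, -0.0, -0.0001, 0.0, -0.01, -0.01, 1.0],
[0.0188, -0.0, -0.0001, 0.0, -0.01, -0.01, 1.0],
[0.0188, -0.0, -0.0001, 0.0, -0.01, -0.01, 1.0],
```

View pics/w8.png

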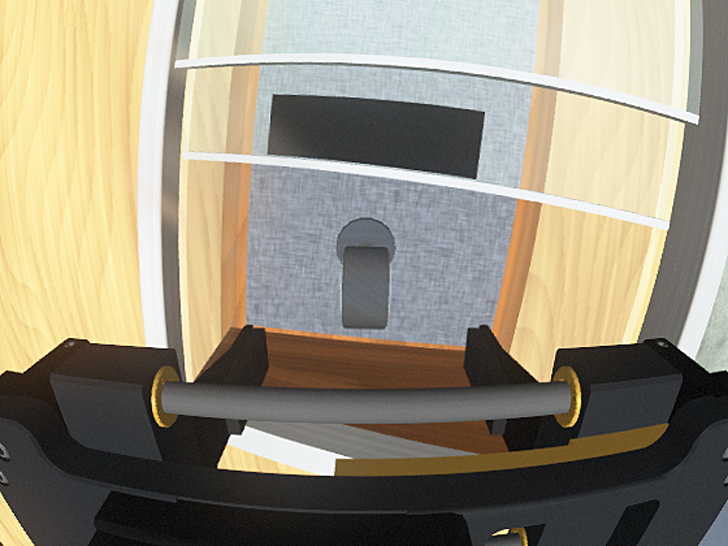

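View pics/s8.png

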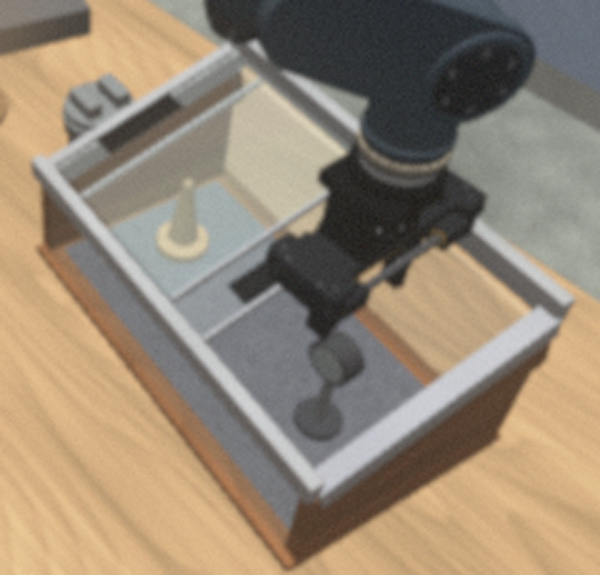

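Emit:
servo_tool([
  [0.02, 0, 0, 0, 0, 0, 1],
  [0.02, 0, 0, 0, 0, 0, 1],
  [0.02, 0, 0, 0, 0, 0, 1],
  [0.02, 0, 0, 0, 0, 0, 1],
  [0.013, 0, 0, 0, 0, 0, 1],
  [0, 0, 0, 0, 0, 0, 1],
])

```text
time: 11.1
ee_pos: [0.5717, -0.1731, 0.1081]
tcp_rot: [[-0.001, 0.022, 1.0], [0.001, 1.0, -0.022], [-1.0, 0.001, -0.001]]
force: [-0.4, 0.1, -0.2]
gripper_width: 0.0872
```

```bash
python3 - <<'E'
from h import *
s=st();p=optics.snapshot('wrist'); save('w9.png',p['img'],1.3)
p=optics.snapshot('side'); save('s9.png',p['img'][130:360,260:500],2.5)
for a in (0,-.019): print(np.array(wproj(pickle.load(open('w7.pkl','rb'))[0],[a,0,0]))*1.3)
E
```

```text
t 11.1 P [ 0.5717 -0.1731  0.1081] case [-0.0101 -0.1296  0.1081] F [-0.45  0.12 -0.23] w 0.0872 q [-0.48  0.64  1.6   0.    0.9  -0.46]
[365.02015744 348.60564182]
[364.92269881 370.82509282]
```

View pics/w9.png

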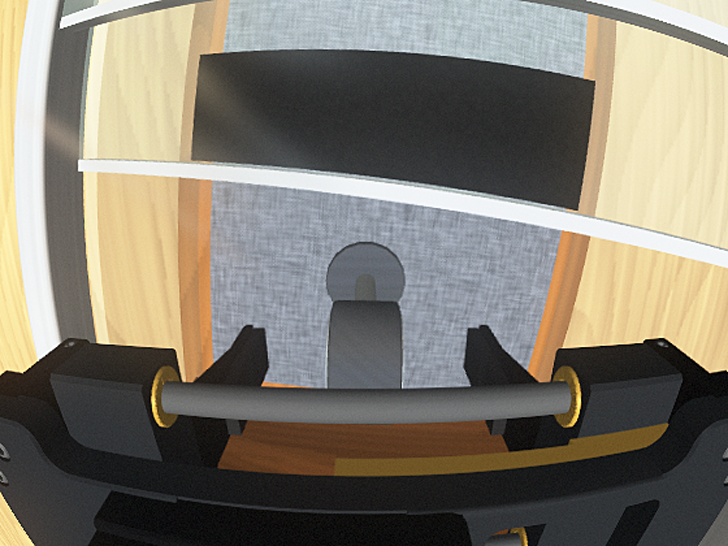

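View pics/s9.png

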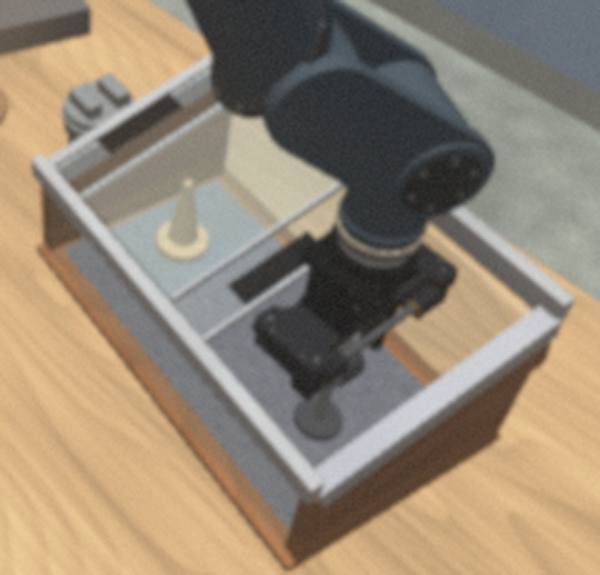

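Emit:
servo_tool([
  [0, 0, 0, 0, 0, 0, 0.6],
  [0, 0, 0, 0, 0, 0, 0.4],
  [0, 0, 0, 0, 0, 0, 0.38],
  [0, 0, 0, 0, 0, 0, 0.36],
  [0, 0, 0, 0, 0, 0, 0.34],
  [0, 0, 0, 0, 0, 0, 0.32],
  [0, 0, 0, 0, 0, 0, 0.3],
  [0, 0, 0, 0, 0, 0, 0.28],
])

```text
time: 12.0
ee_pos: [0.5722, -0.1733, 0.1088]
tcp_rot: [[0.0, 0.022, 1.0], [0.001, 1.0, -0.022], [-1.0, 0.001, 0.0]]
force: [0.7, -0.4, -1.1]
gripper_width: 0.0307
```

Emit:
servo_tool([
  [0, 0, 0, 0, 0, 0, 0.2],
  [0, 0, 0, 0, 0, 0, 0],
  [0, 0, 0, 0, 0, 0, 0],
  [0, 0, 0, 0, 0, 0, 0],
  [0, 0, 0, 0, 0, 0, 0],
])

```text
time: 12.5
ee_pos: [0.572, -0.1733, 0.1087]
tcp_rot: [[-0.0, 0.022, 1.0], [0.001, 1.0, -0.022], [-1.0, 0.001, -0.0]]
force: [-0.6, -0.7, -0.2]
gripper_width: 0.0257
```

Emit:
servo_tool([
  [-0.003, 0, 0, 0, 0, 0, 0],
  [-0.006, 0, 0, 0, 0, 0, 0],
  [-0.006, 0, 0, 0, 0, 0, 0],
  [0, 0, 0, 0, 0, 0, 0],
  [0, 0, 0, 0, 0, 0, 0],
])

```text
time: 13.0
ee_pos: [0.5724, -0.1734, 0.1243]
tcp_rot: [[0.001, 0.022, 1.0], [0.0, 1.0, -0.022], [-1.0, 0.0, 0.001]]
force: [-1.3, -0.1, -4.2]
gripper_width: 0.0255
```

```bash
python3 - <<'E'
from h import *
s=st();p=optics.snapshot('wrist'); save('w10.png',p['img'],1.3)
p=optics.snapshot('side'); save('s10.png',p['img'][130:360,260:500],2.5)
E
```

```text
t 13.0 P [ 0.5724 -0.1734  0.1243] case [-0.0093 -0.1298  0.1243] F [-1.32 -0.1  -4.22] w 0.0255 q [-0.48  0.62  1.59  0.    0.93 -0.46]
```

View pics/s10.png

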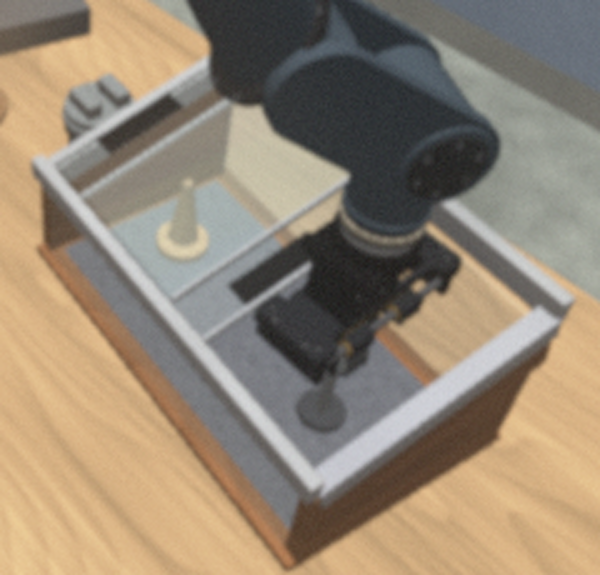

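View pics/w10.png

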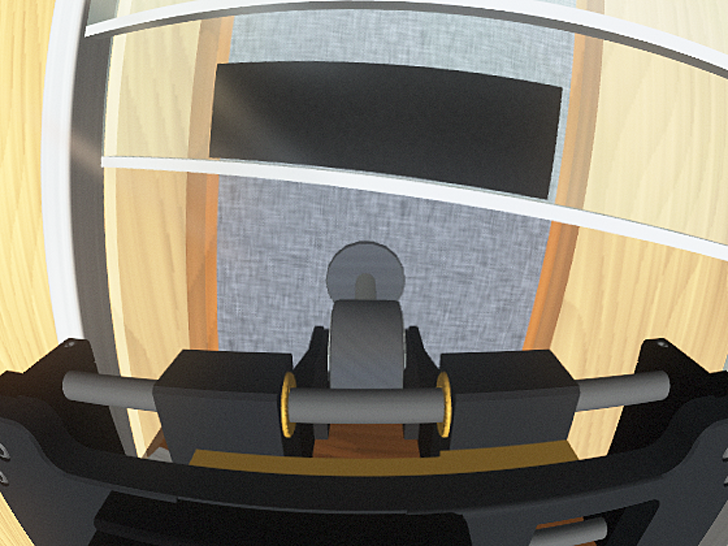

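Emit:
servo_tool([
  [-0.01, 0, 0, 0, 0, 0, 0],
  [-0.018, 0, 0, 0, 0, 0, 0],
  [-0.024, 0, 0, 0, 0, 0, 0],
  [-0.026, 0, 0, 0, 0, 0, 0],
  [-0.026, 0, 0, 0, 0, 0, 0],
  [-0.026, 0, 0, 0, 0, 0, 0],
  [-0.026, 0, 0, 0, 0, 0, 0],
  [-0.026, 0, 0, 0, 0, 0, 0],
])

```text
time: 13.9
ee_pos: [0.5717, -0.1732, 0.3074]
tcp_rot: [[0.0, 0.022, 1.0], [0.001, 1.0, -0.022], [-1.0, 0.001, 0.0]]
force: [1.1, -0.1, -3.8]
gripper_width: 0.026
```

Emit:
servo_tool([
  [-0.022, 0, 0, 0, 0, 0, 0],
  [-0.014, 0, 0, 0, 0, 0, 0],
  [-0.006, 0, 0, 0, 0, 0, 0],
  [0, 0, 0, 0, 0, 0, 0],
])

```text
time: 14.3
ee_pos: [0.5722, -0.1734, 0.3489]
tcp_rot: [[0.002, 0.022, 1.0], [-0.0, 1.0, -0.022], [-1.0, -0.0, 0.002]]
force: [-0.3, 0.3, -3.5]
gripper_width: 0.0254
```

```bash
python3 - <<'E'
from h import *
s=st()
M=np.array([.4255,.345])
# keep natural tool yaw: turn with arm
R1=Rdown(np.array([np.cos(.6),np.sin(.6),0]))
plan(np.r_[M,.33],R1,18,0)
p=optics.snapshot('wrist'); save('w11.png',p['img'],1.3)
p=optics.snapshot('side'); save('s11.png',p['img'],1.4)
p=optics.snapshot('top'); save('t11.png',p['img'],1.4)
E
```

```text
t 14.3 P [ 0.5722 -0.1734  0.3489] case [-0.0095 -0.1299  0.3489] F [-0.31  0.28 -3.46] w 0.0254 q [-0.48  0.37  1.34  0.    1.43 -0.46]
[0.001, 0.0286, -0.0088, -1.98, 0.01, 0.0, 0.0],
[0.001, 0.0289, -0.0078, -1.98, 0.01, 0.0, 0.0],
[0.001, 0.0292, -0.0068, -1.98, 0.01, 0.0, 0.0],
[0.001, 0.0294, -0.0058, -1.98, 0.01, 0.0, 0.0],
[0.001, 0.0296, -0.0048, -1.98, 0.01, 0.0, 0.0],
[0.001, 0.0297, -0.0037, -1.98, 0.01, 0.0, 0.0],
[0.001, 0.0298, -0.0027, -1.98, 0.01, 0.0, 0.0],
[0.001, 0.0299, -0.0017, -1.98, 0.01, 0.0, 0.0],
[0.001, 0.0299, -0.0006, -1.98, 0.01, 0.0, 0.0],
[0.001, 0.0299, 0.0004, -1.98, 0.01, 0.0, 0.0],
[0.001, 0.0299, 0.0014, -1.98, 0.01, 0.0, 0.0],
[0.001, 0.0298, 0.0025, -1.98, 0.01, 0.0, 0.0],
[0.001, 0.0297, 0.0035, -1.98, 0.01, 0.0, 0.0],
[0.001, 0.0296, 0.0045, -1.98, 0.01, 0.0, 0.0],
[0.001, 0.0294, 0.0055, -1.98, 0.01, 0.0, 0.0],
[0.001, 0.0292, 0.0065, -1.98, 0.01, 0.0, 0.0],
[0.001, 0.029, 0.0076, -1.98, 0.01, 0.0, 0.0],
[0.001, 0.0287, 0.0085, -1.98, 0.01, 0.0, 0.0],
```

View pics/s11.png

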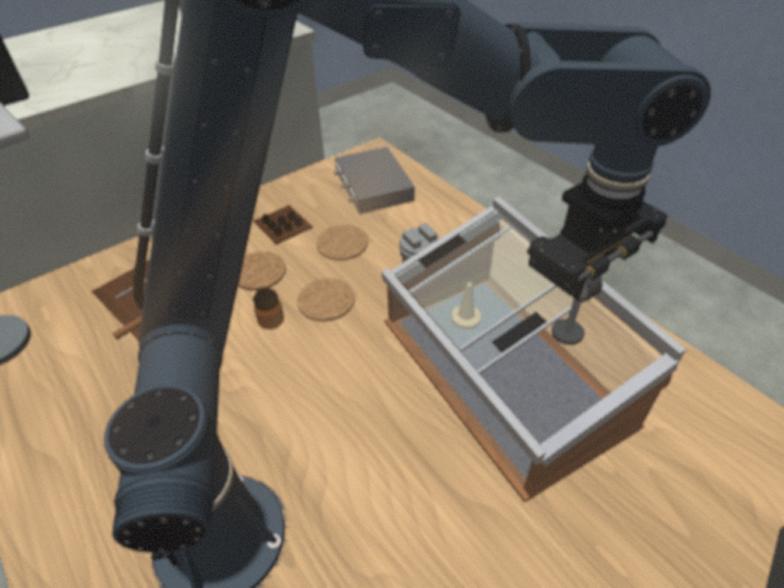

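View pics/w11.png

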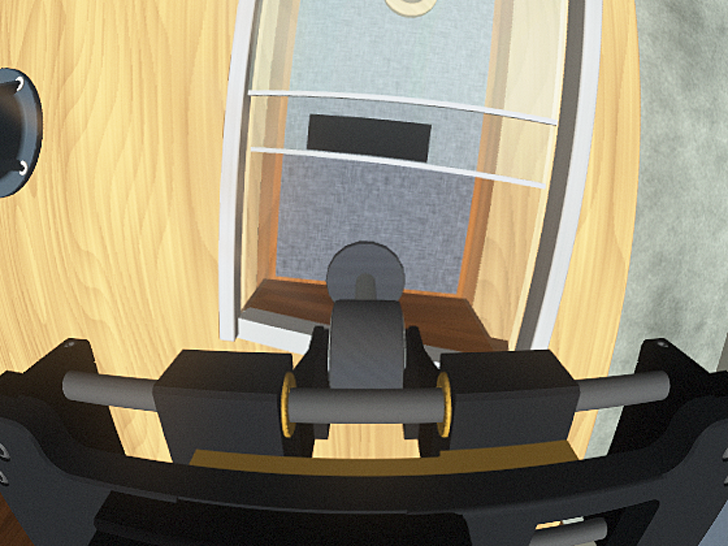

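Emit:
servo_tool([
  [0, 0.012, -0.004, -1, 0, 0, 0],
  [0, 0.024, -0.008, -2, 0, 0, 0],
  [0, 0.029, -0.008, -2, 0, 0, 0],
  [0, 0.029, -0.007, -2, 0, 0, 0],
  [0, 0.029, -0.006, -2, 0, 0, 0],
  [0, 0.029, -0.005, -2, 0, 0, 0],
  [0, 0.03, -0.004, -2, 0, 0, 0],
  [0, 0.03, -0.003, -2, 0, 0, 0],
])

```text
time: 15.25
ee_pos: [0.5055, 0.0359, 0.3473]
tcp_rot: [[-0.001, -0.24, 0.971], [0.001, 0.971, 0.24], [-1.0, 0.002, -0.001]]
force: [1.3, -0.3, -3.3]
gripper_width: 0.0256
```

Emit:
servo_tool([
  [0, 0.03, -0.002, -2, 0, 0, 0],
  [0, 0.03, -0.001, -2, 0, 0, 0],
  [0, 0.03, 0, -2, 0, 0, 0],
  [0, 0.03, 0.001, -2, 0, 0, 0],
  [0, 0.03, 0.002, -2, 0, 0, 0],
  [0, 0.03, 0.003, -2, 0, 0, 0],
  [0, 0.03, 0.004, -2, 0, 0, 0],
  [0, 0.03, 0.005, -2, 0, 0, 0],
])

```text
time: 16.05
ee_pos: [0.4311, 0.2647, 0.3474]
tcp_rot: [[-0.001, -0.498, 0.867], [0.0, 0.867, 0.498], [-1.0, 0.001, -0.001]]
force: [1.5, -0.5, -4.0]
gripper_width: 0.0259
```

```bash
python3 - <<'E'
from h import *
s=st()
M=np.array([.4255,.345])
plan(np.r_[M,.33],Rdown(s['tcp_rot'][:,2]),5,0)
E
```

```text
t 16.05 P [0.4311 0.2647 0.3474] case [-0.2017  0.2883  0.3474] F [ 1.52 -0.48 -4.04] w 0.0259 q [ 0.33  0.23  1.55  0.    1.36 -0.19]
[0.0035, 0.0145, 0.007, -0.0, -0.01, -0.01, 0.0],
[0.0035, 0.0145, 0.007, -0.0, -0.01, -0.01, 0.0],
[0.0035, 0.0145, 0.007, -0.0, -0.01, -0.01, 0.0],
[0.0035, 0.0145, 0.007, -0.0, -0.01, -0.01, 0.0],
[0.0035, 0.0145, 0.007, -0.0, -0.01, -0.01, 0.0],
```

Emit:
servo_tool([
  [0.003, 0.02, 0.008, 0, 0, 0, 0],
  [0.003, 0.018, 0.008, 0, 0, 0, 0],
  [0.003, 0.014, 0.008, 0, 0, 0, 0],
  [0.003, 0.008, 0.005, 0, 0, 0, 0],
  [0, 0, 0, 0, 0, 0, 0],
  [0, 0, 0, 0, 0, 0, 0],
])

```text
time: 16.65
ee_pos: [0.4283, 0.3292, 0.3357]
tcp_rot: [[-0.0, -0.496, 0.868], [-0.001, 0.868, 0.496], [-1.0, -0.0, -0.001]]
force: [0.6, -0.5, -4.1]
gripper_width: 0.0258
```

```bash
python3 - <<'E'
from h import *
s=st()
T=pickle.load(open('top0.pkl','rb'));save('matcrop.png',T['img'][140:320,90:330],3)
# precise mat centre from depth+colour in top picture
X=cloud(T);g=T['img'].astype(int)
m=(X[...,2]>.006)&(X[...,2]<.02)&(np.hypot(X[...,0]-.4255,X[...,1]-.345)<.085)
P=X[m];(c,r)=cv2.minEnclosingCircle(P[:,:2].astype(np.float32));print(m.sum(),c,r,P.mean(0),np.percentile(P,[1,99],0))
p=optics.snapshot('wrist'); save('w12.png',p['img'],1.3)
E
```

```text
t 16.65 P [0.4283 0.3292 0.3357] case [-0.2122  0.3521  0.3357] F [ 0.6  -0.55 -4.06] w 0.0258 q [ 0.45  0.29  1.49 -0.    1.35 -0.07]
1877 (0.4273219704627991, 0.3462139666080475) 0.08102197200059891 [0.42552683 0.34355396 0.01036723] [[0.36473911 0.28308823 0.006268  ]
 [0.48662394 0.40451354 0.01559004]]
```

View pics/w12.png

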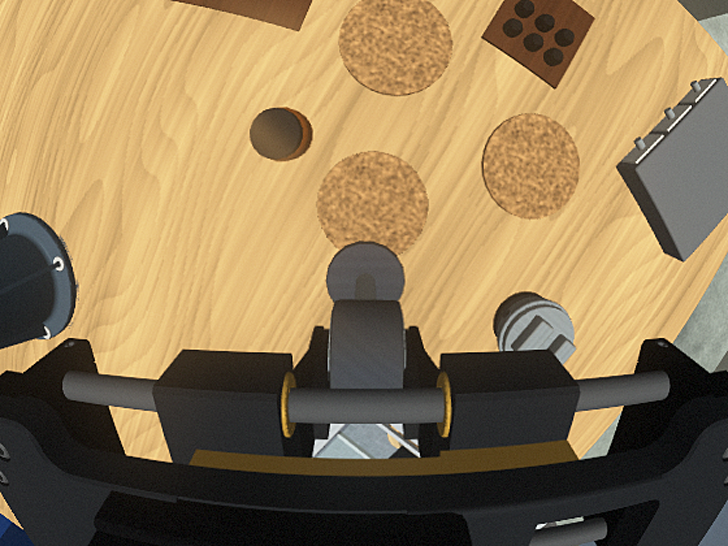

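View pics/matcrop.png

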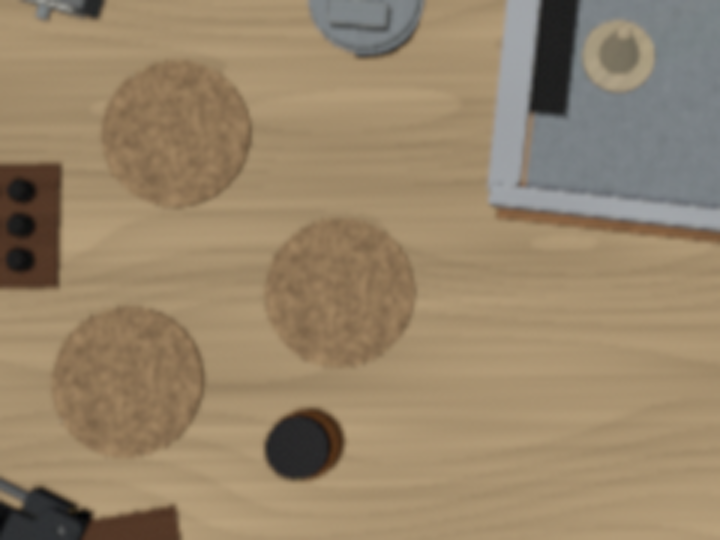

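The mat at crop pixel (340,290) lies right of the other two, at (178,133) and (128,380), so it is the one meant. Cross-checking its centre from the wrist view, then lowering.

```bash
python3 - <<'E'
from h import *
p=optics.snapshot('wrist');print(wpt(p,372.5/1.3,204/1.3,.01))
R=Rdown(robot.observe()['tcp_rot'][:,2]);M=[.4255,.344]
plan([*M,.20],R,6,0);plan([*M,.115],R,4,0,[*M,.20],R)
E
```

```text
[0.42696342 0.34807841 0.01      ]
[0.0227, 0.0024, 0.0008, -0.0, 0.0, 0.0, 0.0],
[0.0227, 0.0024, 0.0008, -0.0, 0.0, 0.0, 0.0],
[0.0227, 0.0024, 0.0008, -0.0, 0.0, 0.0, 0.0],
[0.0227, 0.0024, 0.0008, -0.0, 0.0, 0.0, 0.0],
[0.0227, 0.0024, 0.0008, -0.0, 0.0, 0.0, 0.0],
[0.0227, 0.0024, 0.0008, -0.0, 0.0, 0.0, 0.0],
[0.0213, 0.0, 0.0, 0.0, 0.0, 0.0, 0.0],
[0.0213, 0.0, 0.0, 0.0, 0.0, 0.0, 0.0],
[0.0213, 0.0, 0.0, 0.0, 0.0, 0.0, 0.0],
[0.0213, 0.0, 0.0, 0.0, 0.0, 0.0, 0.0],
```

Emit:
servo_tool([
  [0.015, 0.002, 0.001, 0, 0, 0, 0],
  [0.023, 0.003, 0.001, 0, 0, 0, 0],
  [0.025, 0.003, 0.001, 0, 0, 0, 0],
  [0.025, 0.003, 0.001, 0, 0, 0, 0],
  [0.025, 0.003, 0.001, 0, 0, 0, 0],
  [0.025, 0.002, 0, 0, 0, 0, 0],
  [0.025, 0, 0, 0, 0, 0, 0],
  [0.02, 0, 0, 0, 0, 0, 0],
])

```text
time: 17.55
ee_pos: [0.4251, 0.3454, 0.1521]
tcp_rot: [[0.0, -0.495, 0.869], [0.0, 0.869, 0.495], [-1.0, 0.0, 0.0]]
force: [0.2, 0.8, -3.4]
gripper_width: 0.0255
```

Emit:
servo_tool([
  [0.015, 0, 0, 0, 0, 0, 0],
  [0.01, 0, 0, 0, 0, 0, 0],
  [0.005, 0, 0, 0, 0, 0, 0],
  [0, 0, 0, 0, 0, 0, 0],
  [0, 0, 0, 0, 0, 0, 0],
])

```text
time: 18.05
ee_pos: [0.4255, 0.3464, 0.1237]
tcp_rot: [[0.002, -0.496, 0.868], [0.001, 0.868, 0.496], [-1.0, 0.0, 0.002]]
force: [0.0, -0.1, -4.0]
gripper_width: 0.0261
```

```bash
python3 - <<'E'
from h import *
s=st();p=optics.snapshot('wrist'); save('w13.png',p['img'],1.3);print(s['tcp_rot'])
p=optics.snapshot('side'); save('s13.png',p['img'][100:300,150:400],3)
E
```

```text
t 18.05 P [0.4255 0.3464 0.1237] case [-0.217   0.3688  0.1237] F [ 0.04 -0.06 -3.97] w 0.0261 q [ 0.48  0.56  1.72  0.    0.86 -0.04]
[[ 1.77641008e-03 -4.95819775e-01  8.68423627e-01]
 [ 1.15101387e-03  8.68425435e-01  4.95818453e-01]
 [-9.99997760e-01  1.18790745e-04  2.11337514e-03]]
```

View pics/w13.png

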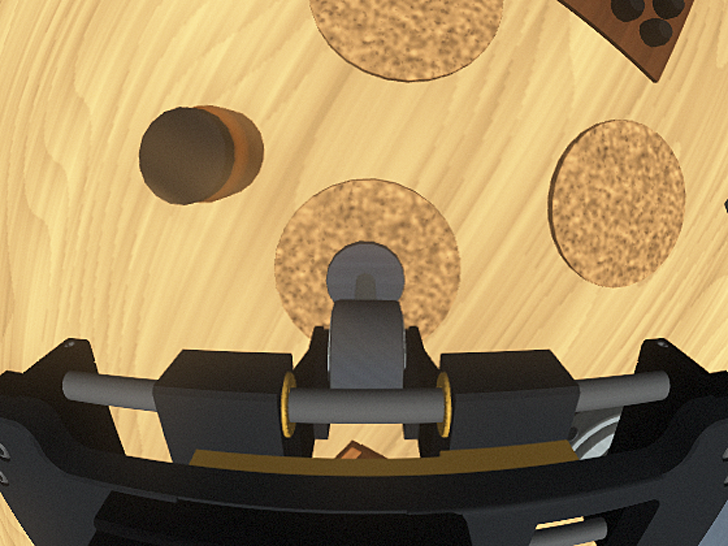

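View pics/s13.png

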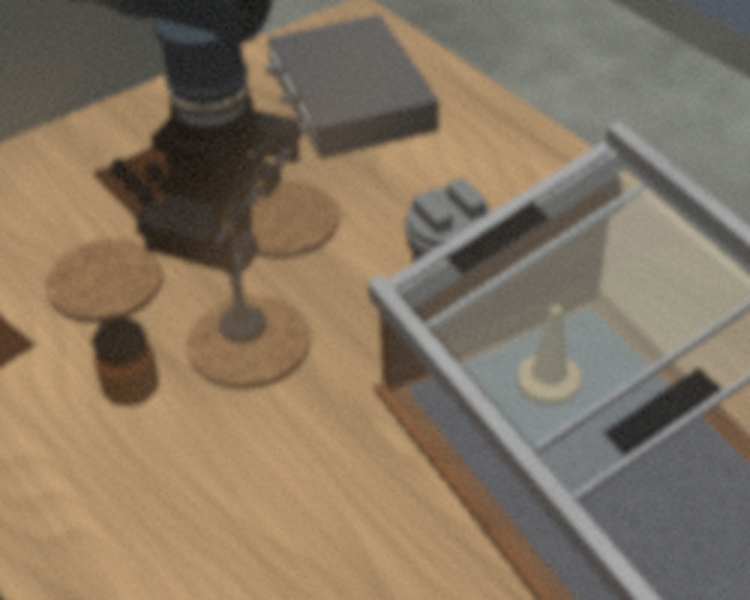

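Emit:
servo_tool([
  [0.006, 0, 0, 0, 0, 0, 0],
  [0.004, 0, 0, 0, 0, 0, 0],
  [0.003, 0, 0, 0, 0, 0, 0],
  [0.002, 0, 0, 0, 0, 0, 0],
  [0, 0, 0, 0, 0, 0, 0],
])

```text
time: 18.65
ee_pos: [0.4246, 0.3461, 0.1076]
tcp_rot: [[-0.0, -0.496, 0.868], [0.0, 0.868, 0.496], [-1.0, 0.0, -0.0]]
force: [-0.7, -0.2, -2.8]
gripper_width: 0.026
```

Emit:
servo_tool([
  [0.001, 0, 0, 0, 0, 0, 0],
  [0, 0, 0, 0, 0, 0, 0],
])

```text
time: 18.85
ee_pos: [0.4249, 0.3462, 0.107]
tcp_rot: [[0.0, -0.496, 0.868], [0.0, 0.868, 0.496], [-1.0, 0.0, 0.001]]
force: [-0.1, 0.4, -3.3]
gripper_width: 0.0258
```

Emit:
servo_tool([
  [0.001, 0, 0, 0, 0, 0, 0],
  [0, 0, 0, 0, 0, 0, 0],
])

```text
time: 19.05
ee_pos: [0.425, 0.3463, 0.1067]
tcp_rot: [[0.001, -0.496, 0.868], [0.001, 0.868, 0.496], [-1.0, 0.0, 0.001]]
force: [-1.0, -0.8, 0.3]
gripper_width: 0.0255
```

Emit:
servo_tool([
  [0.0002, 0, 0, 0, 0, 0, 0.3],
  [0, 0, 0, 0, 0, 0, 0.34],
  [0, 0, 0, 0, 0, 0, 0.38],
  [0, 0, 0, 0, 0, 0, 0.45],
  [0, 0, 0, 0, 0, 0, 0.6],
  [0, 0, 0, 0, 0, 0, 0.8],
  [0, 0, 0, 0, 0, 0, 1],
  [0, 0, 0, 0, 0, 0, 1],
])

```text
time: 19.85
ee_pos: [0.4249, 0.3462, 0.1058]
tcp_rot: [[0.0, -0.496, 0.868], [0.0, 0.868, 0.496], [-1.0, 0.0, 0.001]]
force: [0.2, -0.5, -0.3]
gripper_width: 0.0634
```

```bash
python3 - <<'E'
from h import *
s=st();p=optics.snapshot('wrist'); save('w14.png',p['img'],1.3)
p=optics.snapshot('side'); save('s14.png',p['img'][100:300,150:400],3)
E
```

```text
t 19.85 P [0.4249 0.3462 0.1058] case [-0.2176  0.3686  0.1058] F [ 0.17 -0.51 -0.32] w 0.0634 q [ 0.48  0.59  1.73  0.    0.82 -0.04]
```

View pics/w14.png

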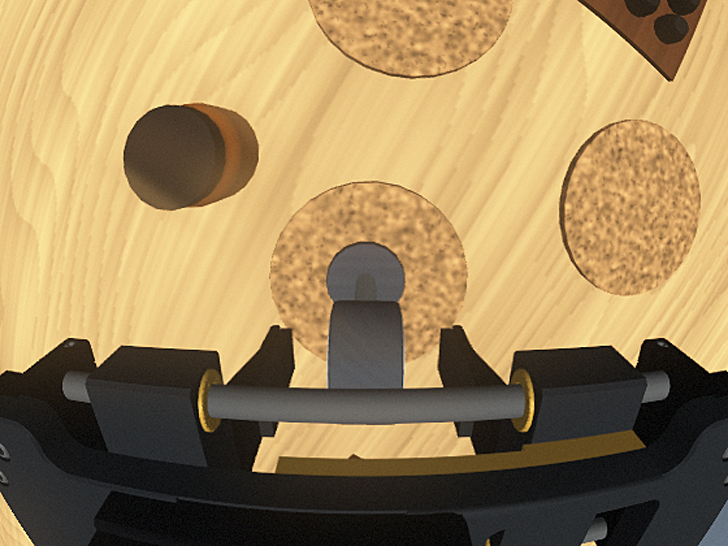

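View pics/s14.png

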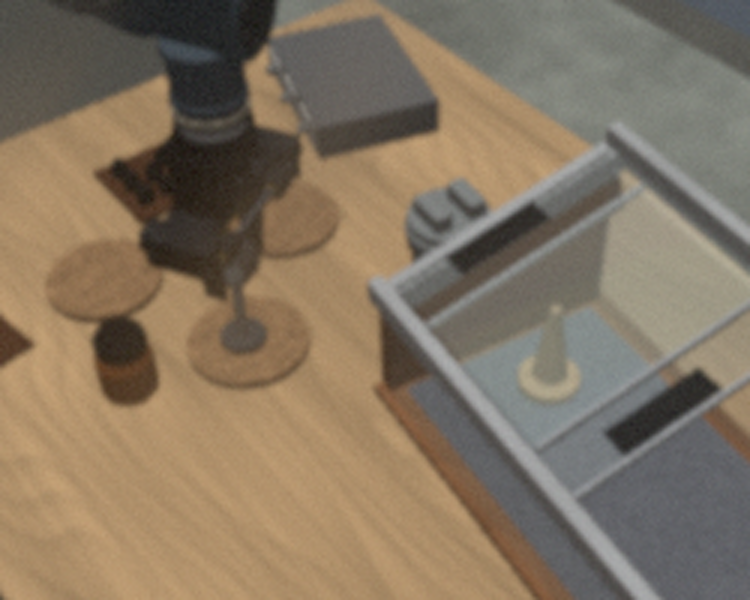

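Emit:
servo_tool([
  [0, 0, 0, 0, 0, 0, 1],
  [0, 0, 0, 0, 0, 0, 1],
  [-0.01, 0, 0, 0, 0, 0, 1],
  [-0.03, 0, 0, 0, 0, 0, 1],
  [-0.045, 0, 0, 0, 0, 0, 1],
  [-0.05, 0, 0, 0, 0, 0, 1],
  [-0.05, 0, 0, 0, 0, 0, 0.5],
  [-0.03, 0, 0, 0, 0, 0, 0],
])

```text
time: 20.75
ee_pos: [0.4258, 0.3468, 0.3262]
tcp_rot: [[0.007, -0.496, 0.868], [0.004, 0.868, 0.496], [-1.0, 0.0, 0.008]]
force: [0.5, -0.1, -0.7]
gripper_width: 0.0777
```

```bash
python3 - <<'E'
from h import *
s=st()
p=optics.snapshot('side'); save('s15.png',p['img'][100:300,150:400],3)
plan(c2w(-.022,-.040,.27),Rtilt(),14,0)
E
```

```text
t 20.75 P [0.4258 0.3468 0.3262] case [-0.2167  0.3692  0.3262] F [ 0.48 -0.06 -0.67] w 0.0777 q [ 0.48  0.31  1.49  0.    1.33 -0.04]
[0.0042, -0.0318, -0.0065, 2.59, -0.96, -0.36, 0.0],
[0.0043, -0.032, -0.0051, 2.59, -0.96, -0.36, 0.0],
[0.0044, -0.0322, -0.0037, 2.59, -0.96, -0.36, 0.0],
[0.0046, -0.0323, -0.0023, 2.59, -0.96, -0.36, 0.0],
[0.0048, -0.0323, -0.001, 2.59, -0.96, -0.36, 0.0],
[0.005, -0.0323, 0.0004, 2.59, -0.96, -0.36, 0.0],
[0.0052, -0.0322, 0.0018, 2.59, -0.96, -0.36, 0.0],
[0.0054, -0.0321, 0.0032, 2.59, -0.96, -0.36, 0.0],
[0.0057, -0.0319, 0.0045, 2.59, -0.96, -0.36, 0.0],
[0.006, -0.0316, 0.0059, 2.59, -0.96, -0.36, 0.0],
[0.0063, -0.0313, 0.0072, 2.59, -0.96, -0.36, 0.0],
[0.0066, -0.0309, 0.0085, 2.59, -0.96, -0.36, 0.0],
[0.007, -0.0304, 0.0097, 2.59, -0.96, -0.36, 0.0],
[0.0073, -0.0299, 0.011, 2.59, -0.96, -0.36, 0.0],
```

View pics/s15.png

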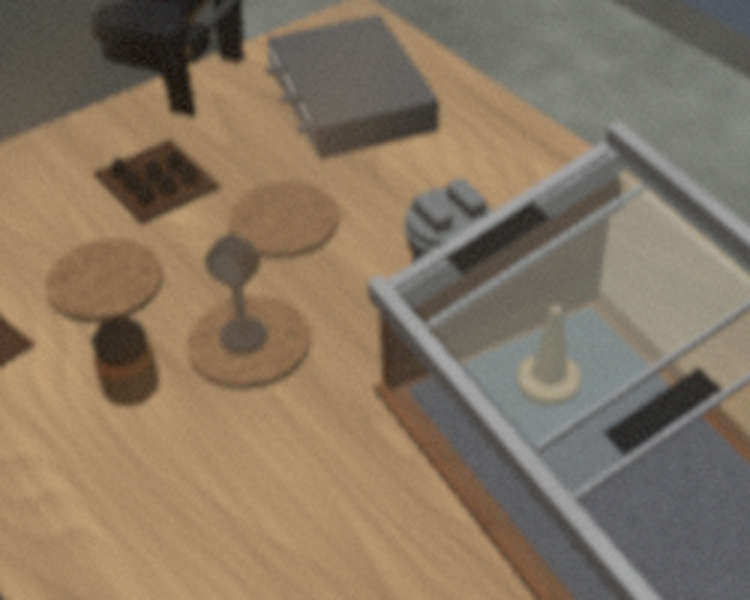

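Loupe stands on the mat, upright. Now back to the door.

Emit:
servo_tool([
  [0, -0.032, -0.006, 2.6, -1, -0.4, 0],
  [0.002, -0.032, -0.005, 2.6, -1, -0.4, 0],
  [0.004, -0.032, -0.004, 2.6, -1, -0.4, 0],
  [0.004, -0.032, -0.002, 2.6, -1, -0.4, 0],
  [0.005, -0.032, -0.001, 2.6, -1, -0.4, 0],
  [0.005, -0.032, 0, 2.6, -1, -0.4, 0],
  [0.005, -0.032, 0.002, 2.6, -1, -0.4, 0],
  [0.005, -0.032, 0.003, 2.6, -1, -0.4, 0],
])

```text
time: 21.6
ee_pos: [0.5054, 0.0997, 0.2958]
tcp_rot: [[0.15, -0.151, 0.977], [-0.006, 0.988, 0.153], [-0.989, -0.029, 0.148]]
force: [0.3, -0.2, 0.4]
gripper_width: 0.011
```

```bash
python3 - <<'E'
from h import *
s=st()
plan(c2w(-.025,-.041,.26),Rtilt(),6,0)
E
```

```text
t 21.6 P [0.5054 0.0997 0.2958] case [-0.1083  0.1334  0.2958] F [ 0.31 -0.17  0.37] w 0.011 q [-0.02  0.23  1.71 -0.    1.05 -0.17]
[0.0076, -0.0315, 0.0045, 2.59, -1.02, -0.25, 0.0],
[0.0079, -0.0313, 0.0058, 2.59, -1.02, -0.25, 0.0],
[0.0081, -0.0309, 0.0071, 2.59, -1.02, -0.25, 0.0],
[0.0084, -0.0306, 0.0083, 2.59, -1.02, -0.25, 0.0],
[0.0087, -0.0301, 0.0095, 2.59, -1.02, -0.25, 0.0],
[0.009, -0.0296, 0.0107, 2.59, -1.02, -0.25, 0.0],
```

Emit:
servo_tool([
  [0.006, -0.031, 0.005, 2.6, -1, -0.2, 0],
  [0.007, -0.031, 0.006, 2.6, -1, -0.2, 0],
  [0.008, -0.031, 0.007, 2.6, -1, -0.2, 0],
  [0.008, -0.03, 0.008, 2.6, -1, -0.2, 0],
  [0.008, -0.029, 0.009, 2.6, -1, -0.2, 0],
  [0.004, -0.015, 0.009, 1, -0.5, -0.1, 0],
  [0, 0, 0, 0, 0, 0, 0],
  [0, 0, 0, 0, 0, 0, 0],
])

```text
time: 22.4
ee_pos: [0.5646, -0.064, 0.2672]
tcp_rot: [[0.243, 0.09, 0.966], [-0.021, 0.996, -0.087], [-0.97, 0.001, 0.244]]
force: [-0.5, 0.3, 0.2]
gripper_width: 0.0006
```

```bash
python3 - <<'E'
from h import *
s=st()
plan(c2w(-.016,-.0415,.19),Rtilt(),5,0)
E
```

```text
t 22.4 P [ 0.5646 -0.064   0.2672] case [-0.0301 -0.0221  0.2672] F [-0.54  0.3   0.19] w 0.0006 q [-0.34  0.31  1.71  0.08  0.89 -0.3 ]
[0.0156, -0.004, -0.0011, 0.32, -0.16, -0.09, 0.0],
[0.0156, -0.004, -0.0012, 0.32, -0.16, -0.09, 0.0],
[0.0156, -0.0039, -0.0012, 0.32, -0.16, -0.09, 0.0],
[0.0156, -0.0039, -0.0012, 0.32, -0.16, -0.09, 0.0],
[0.0156, -0.0039, -0.0012, 0.32, -0.16, -0.09, 0.0],
```

Emit:
servo_tool([
  [0.015, -0.008, -0.001, 0.4, -0.2, -0.1, 0],
  [0.015, -0.008, -0.001, 0.4, -0.2, -0.1, 0],
  [0.015, -0.004, -0.001, 0.4, -0.2, -0.1, 0],
  [0.012, 0, -0.001, 0.4, -0.2, -0.1, 0],
  [0, 0, 0, 0, 0, 0, 0],
  [0, 0, 0, 0, 0, 0, 0],
])

```text
time: 23.0
ee_pos: [0.5732, -0.0842, 0.2113]
tcp_rot: [[0.256, 0.117, 0.96], [-0.03, 0.993, -0.113], [-0.966, 0.0, 0.258]]
force: [-0.2, 0.6, -0.1]
gripper_width: 0.0005
```

```bash
python3 - <<'E'
from h import *
s=st();p=optics.snapshot('wrist'); save('w16.png',p['img'],1.3)
print(Ro.from_matrix(s['tcp_rot'].T@Rtilt()).as_rotvec(degrees=True))
plan(c2w(-.014,-.041,.180),Rtilt(),3,0)
n=-Rtilt()[:,0];c=c2w(-.0135,-.2,.1729);print('gap',(s['ee_pos']-c)@n)
for a in (.0,.03): print(np.array(wproj(p,[a,0,0]))*1.3)
E
```

```text
t 23.0 P [ 0.5732 -0.0842  0.2113] case [-0.0192 -0.0411  0.2113] F [-0.16  0.6  -0.14] w 0.0005 q [-0.37  0.39  1.76  0.1   0.74 -0.32]
[ 0.12367359  0.04311106 -0.05789553]
[0.0106, 0.0001, -0.0012, 0.04, 0.04, -0.01, 0.0],
[0.0106, 0.0001, -0.0012, 0.04, 0.04, -0.01, 0.0],
[0.0106, 0.0001, -0.0012, 0.04, 0.04, -0.01, 0.0],
gap 0.038552973980384354
[364.93071864 348.73656597]
[365.06487415 320.93073202]
```

View pics/w16.png

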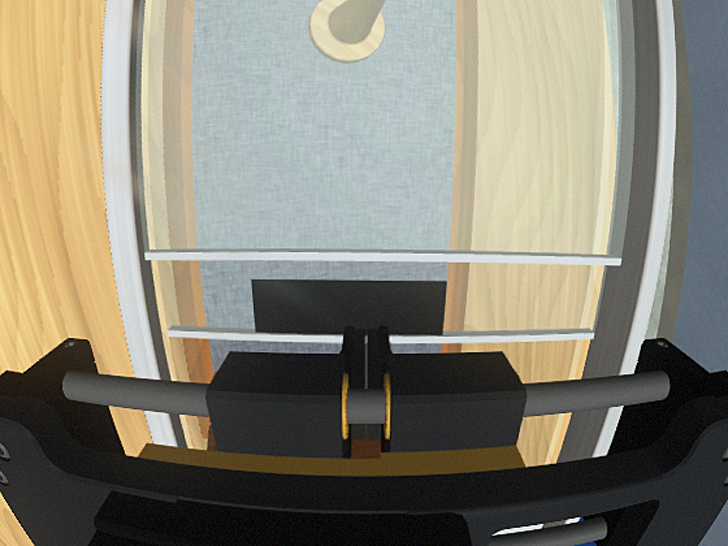

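Emit:
servo_tool([
  [0.012, 0.001, -0.001, 0, 0, 0, 0],
  [0.012, 0.001, -0.001, 0, 0, 0, 0],
  [0.008, 0.001, 0, 0, 0, 0, 0],
  [0.003, 0, 0, 0, 0, 0, 0],
  [0, 0, 0, 0, 0, 0, 0],
])

```text
time: 23.55
ee_pos: [0.5804, -0.0833, 0.1756]
tcp_rot: [[0.255, 0.119, 0.96], [-0.03, 0.993, -0.115], [-0.967, 0.001, 0.256]]
force: [0.6, 0.7, 0.2]
gripper_width: 0.0004
```

Emit:
servo_tool([
  [0.001, 0, 0, 0, 0, 0, 0],
  [0.001, 0, 0, 0, 0, 0, 0],
  [0, 0, 0, 0, 0, 0, 0],
])

```text
time: 23.85
ee_pos: [0.5813, -0.0836, 0.1748]
tcp_rot: [[0.257, 0.119, 0.959], [-0.031, 0.993, -0.115], [-0.966, 0.0, 0.258]]
force: [-0.0, 0.4, -0.2]
gripper_width: 0.0005
```

Emit:
servo_tool([
  [0.001, 0, 0, 0, 0, 0, 0],
  [0, 0, 0, 0, 0, 0, 0],
])

```text
time: 24.05
ee_pos: [0.5815, -0.0835, 0.1738]
tcp_rot: [[0.256, 0.119, 0.959], [-0.03, 0.993, -0.115], [-0.966, 0.0, 0.258]]
force: [0.2, -0.5, 0.6]
gripper_width: 0.0005
```

Emit:
servo_tool([
  [0.001, 0, 0, 0, 0, 0, 0],
  [0, 0, 0, 0, 0, 0, 0],
])

```text
time: 24.25
ee_pos: [0.5818, -0.0836, 0.173]
tcp_rot: [[0.257, 0.119, 0.959], [-0.031, 0.993, -0.115], [-0.966, 0.0, 0.258]]
force: [-1.9, -0.4, 3.8]
gripper_width: 0.0006
```

Emit:
servo_tool([
  [0.0007, 0, 0, 0, 0, 0, 0],
  [0, 0, 0, 0, 0, 0, 0],
])

```text
time: 24.45
ee_pos: [0.5818, -0.0836, 0.173]
tcp_rot: [[0.257, 0.118, 0.959], [-0.031, 0.993, -0.114], [-0.966, -0.0, 0.259]]
force: [-2.5, 0.8, 7.2]
gripper_width: 0.0008
```

Emit:
servo_tool([
  [0.0004, -0.003, 0, 0, 0, 0, 0],
  [0, -0.006, 0, 0, 0, 0, 0],
  [0, -0.009, 0, 0, 0, 0, 0],
  [0, -0.01, 0, 0, 0, 0, 0],
  [0, -0.01, 0, 0, 0, 0, 0],
  [0, -0.01, 0, 0, 0, 0, 0],
])

```text
time: 25.05
ee_pos: [0.5758, -0.1306, 0.1729]
tcp_rot: [[0.256, 0.118, 0.959], [-0.029, 0.993, -0.115], [-0.966, 0.001, 0.258]]
force: [-5.3, 2.8, 10.7]
gripper_width: 0.0009
```

```bash
python3 - <<'E'
from h import *
s=st();p=optics.snapshot('wrist'); save('w17.png',p['img'],1.3)
E
```

```text
t 25.05 P [ 0.5758 -0.1306  0.1729] case [-0.0111 -0.0869  0.1729] F [-5.28  2.81 10.67] w 0.0009 q [-0.46  0.46  1.77  0.14  0.66 -0.44]
```

View pics/w17.png

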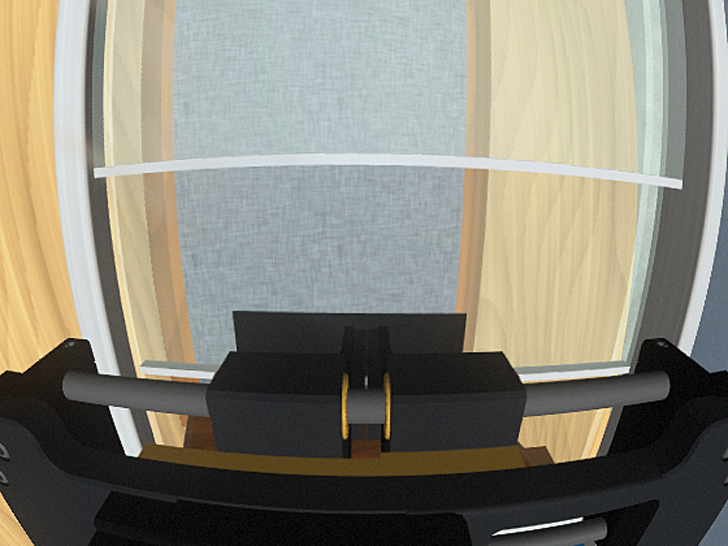

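Emit:
servo_tool([
  [0, -0.01, 0, 0, 0, 0, 0],
  [0, -0.01, 0, 0, 0, 0, 0],
  [0, -0.01, 0, 0, 0, 0, 0],
  [0, -0.01, 0, 0, 0, 0, 0],
  [0, -0.01, 0, 0, 0, 0, 0],
])

```text
time: 25.6
ee_pos: [0.5694, -0.1801, 0.1729]
tcp_rot: [[0.255, 0.118, 0.96], [-0.029, 0.993, -0.114], [-0.966, 0.002, 0.257]]
force: [-6.3, 4.0, 11.7]
gripper_width: 0.0004
```

Emit:
servo_tool([
  [0, -0.01, 0, 0, 0, 0, 0],
  [0, -0.01, 0, 0, 0, 0, 0],
  [0, -0.01, 0, 0, 0, 0, 0],
  [0, -0.01, 0, 0, 0, 0, 0],
  [0, -0.01, 0, 0, 0, 0, 0],
])

```text
time: 26.1
ee_pos: [0.5631, -0.2295, 0.1729]
tcp_rot: [[0.255, 0.118, 0.96], [-0.028, 0.993, -0.114], [-0.967, 0.002, 0.256]]
force: [-7.7, 2.7, 13.4]
gripper_width: 0.0007
```

Emit:
servo_tool([
  [0, -0.006, 0, 0, 0, 0, 0],
  [0, -0.004, 0, 0, 0, 0, 0],
  [0, -0.002, 0, 0, 0, 0, 0],
  [0, 0, 0, 0, 0, 0, 0],
])

```text
time: 26.5
ee_pos: [0.5615, -0.242, 0.1729]
tcp_rot: [[0.254, 0.118, 0.96], [-0.03, 0.993, -0.114], [-0.967, 0.001, 0.256]]
force: [-10.2, 1.0, 13.6]
gripper_width: 0.0002
```

```bash
python3 - <<'E'
from h import *
s=st();p=optics.snapshot('wrist'); save('w18.png',p['img'],1.3)
E
```

```text
t 26.5 P [ 0.5615 -0.242   0.1729] case [-0.012  -0.1992  0.1729] F [-10.2    1.    13.61] w 0.0002 q [-0.66  0.49  1.71  0.2   0.72 -0.68]
```

View pics/w18.png

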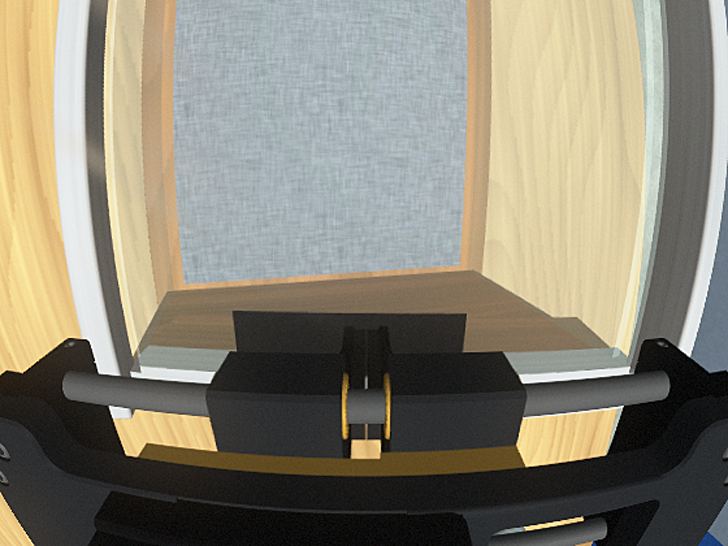

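Emit:
servo_tool([
  [-0.0006, -0.001, 0, 0, 0, 0, 0],
  [0, -0.001, 0, 0, 0, 0, 0],
  [0, -0.001, 0, 0, 0, 0, 0],
  [0, 0, 0, 0, 0, 0, 0],
])

```text
time: 26.95
ee_pos: [0.5612, -0.2436, 0.1729]
tcp_rot: [[0.254, 0.118, 0.96], [-0.027, 0.993, -0.115], [-0.967, 0.003, 0.256]]
force: [-5.2, 4.8, 11.2]
gripper_width: 0.0007
```

Emit:
servo_tool([
  [0, -0.001, 0, 0, 0, 0, 0],
  [0, -0.001, 0, 0, 0, 0, 0],
  [0, 0, 0, 0, 0, 0, 0],
])

```text
time: 27.25
ee_pos: [0.5612, -0.2437, 0.1729]
tcp_rot: [[0.254, 0.118, 0.96], [-0.024, 0.993, -0.116], [-0.967, 0.006, 0.255]]
force: [-3.1, 8.2, 11.8]
gripper_width: 0.0006
```

```bash
python3 - <<'E'
from h import *
s=st();p=optics.snapshot('wrist'); save('w19.png',p['img'],1.3)
E
```

```text
t 27.25 P [ 0.5612 -0.2437  0.1729] case [-0.0121 -0.2009  0.1729] F [-3.09  8.2  11.83] w 0.0006 q [-0.66  0.49  1.71  0.21  0.73 -0.68]
```

View pics/w19.png

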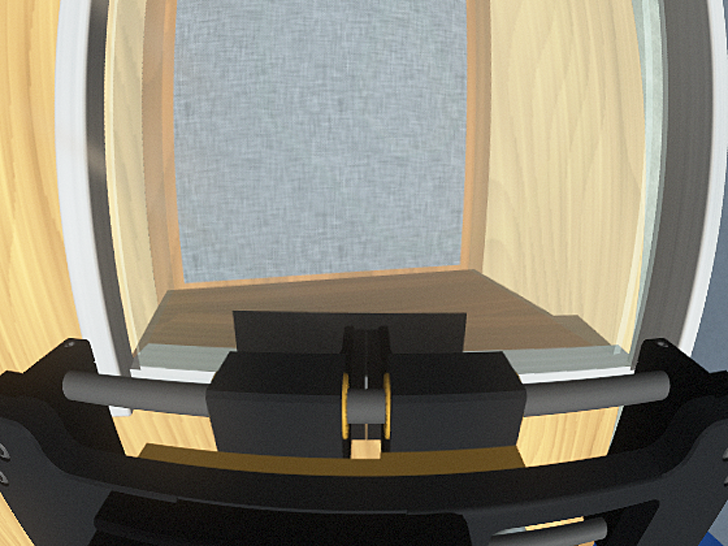

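Emit:
servo_tool([
  [-0.0005, 0.0015, 0, 0, 0, 0, 0],
  [-0.01, 0, 0, 0, 0, 0, 0],
  [-0.04, 0, 0, 0, 0, 0, 0],
  [-0.05, 0, 0, 0, 0, 0, 0],
  [-0.05, 0, 0, 0, 0, 0, 0],
  [-0.03, 0, 0, 0, 0, 0, 0],
  [0, 0, 0, 0, 0, 0, 0],
])

```text
time: 28.0
ee_pos: [0.5178, -0.2424, 0.3531]
tcp_rot: [[0.266, 0.12, 0.957], [-0.039, 0.993, -0.113], [-0.963, -0.007, 0.268]]
force: [0.1, 0.0, -0.1]
gripper_width: 0.0003
```

Emit:
servo_tool([
  [-0.03, 0, -0.02, 0, 0, 0, 0],
  [-0.03, 0, -0.03, 0, 0, 0, 0],
  [-0.03, 0, -0.03, 0, 0, 0, 0],
  [-0.02, 0, -0.03, 0, 0, 0, 0],
  [0, 0, 0, 0, 0, 0, 0],
  [0, 0, 0, 0, 0, 0, 0],
])

```text
time: 28.6
ee_pos: [0.3822, -0.2247, 0.4243]
tcp_rot: [[0.257, 0.121, 0.959], [-0.031, 0.993, -0.116], [-0.966, -0.0, 0.259]]
force: [0.0, -0.5, 0.1]
gripper_width: 0.0005
```

```bash
cat > d.py <<'E'
from h import *
s=st()
for n in ('top','side'):
    p=optics.snapshot(n); save('fin_'+n+'.png',p['img'],1.4); q=pickle.load(open(n+'0.pkl','rb'))
    for k in (q,p):
        X=cloud(k);g=cv2.cvtColor(k['img'],cv2.COLOR_RGB2GRAY)
        m=((g<45)&(X[...,2]>.13)&(X[...,2]<.23)&(X[...,0]>.45)&(X[...,1]<.25)&(X[...,1]>-.4)).astype(np.uint8)
        a,l,t,c=cv2.connectedComponentsWithStats(m)
        for i in range(1,a):
            if t[i,4]>150: print(n,np.round(c[i],1),t[i,4],np.round(w2c(np.nanmean(X[l==i],0)),4))
    X=cloud(p); 
    m=(np.hypot(X[...,0]-.4255,X[...,1]-.345)<.065)
    f=m&(X[...,2]>.014)&(X[...,2]<.03);h=m&(X[...,2]>.1)&(X[...,2]<.16)
    for k in (f,h): print(n,k.sum(),np.round(np.nanpercentile(X[k],[2,50,98],axis=0),3).tolist() if k.any() else 0)
E
python3 d.py
```

```text
t 28.6 P [ 0.3822 -0.2247  0.4243] case [-0.1921 -0.2034  0.4243] F [ 0.05 -0.54  0.09] w 0.0005 q [-0.92 -0.05  1.69  0.19  1.32 -0.83]
top [274.4 156. ] 447 [-0.0194  0.1998  0.1839]
top [446.6 175.3] 455 [-0.0197 -0.1996  0.1712]
top [274.3 155.9] 446 [-0.019   0.1999  0.1839]
top [446.6 175.2] 455 [-0.0195 -0.1995  0.1712]
top 206 [[0.37, 0.288, 0.014], [0.416, 0.336, 0.018], [0.478, 0.397, 0.023]]
top 269 [[0.404, 0.322, 0.111], [0.422, 0.342, 0.141], [0.441, 0.366, 0.147]]
side [415.6 284.6] 292 [-0.0214 -0.2005  0.1701]
side 130 [[0.401, 0.32, 0.014], [0.421, 0.34, 0.018], [0.445, 0.366, 0.027]]
side 235 [[0.403, 0.319, 0.103], [0.419, 0.335, 0.13], [0.442, 0.358, 0.144]]
```

View pics/fin_top.png

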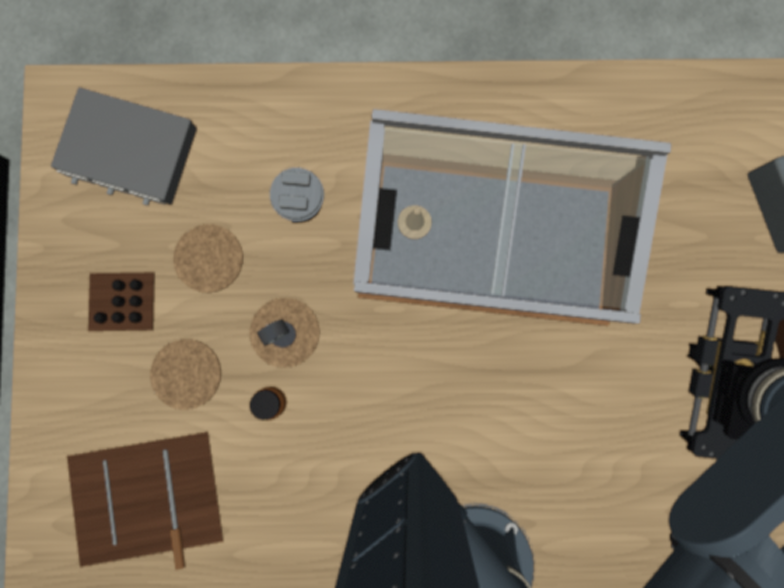

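View pics/fin_side.png

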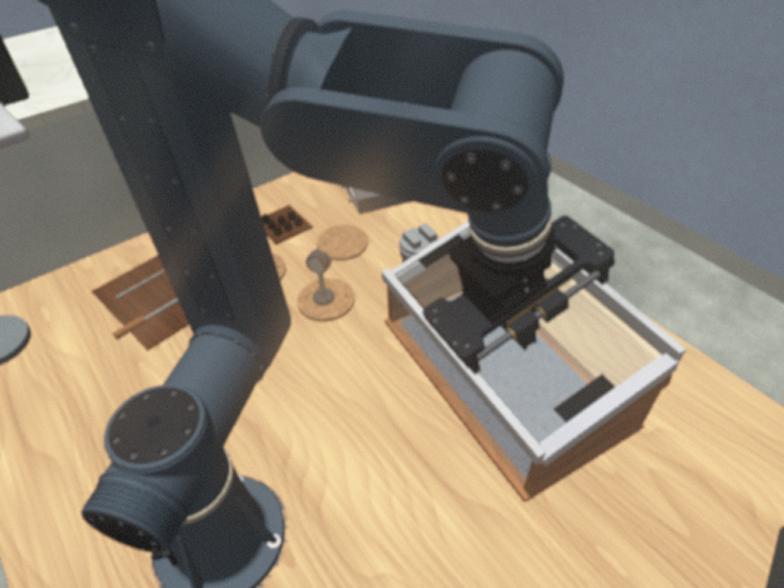

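Both patches are back at their starting pixels to within 0.1 px. The loupe stands upright on the right mat, at (285,332) in the scaled top view. The bystanders haven't moved, and the arm is clear.

```bash
python3 -c "
from h import *
print(robot.sign_off()); st()"
```

```text
the job is handed in; nothing more can be done
None
the job is handed in; nothing more can be done
```

The loupe stands upright on the mat farthest to the robot's right, both doors are shut, and I handed the job in at about 28.7 s of the 64 s allowed. The hand-in reported no verdict, as expected.

**What I did:** I felt for the right door's patch, dragged the door about 162 mm open, and lifted the loupe out by its lens drum. I set it on the mat, let go, and dragged the door back until it met its stop.

**Last checks:**
- **Doors:** in the top view both rubber patches are back at their starting pixels to within 0.1 px. That puts both doors shut to well under the 10 mm allowed.
- **Loupe:** it stands upright, with its axis about 3 mm from my estimate of the mat's centre. The depth and wrist-camera estimates of that centre differed by about 5 mm.
- **Bystanders:** the cone, vise and jar look unmoved in the top view.
- **Forces:** the pressure on the patch reached about 17 N near the end of closing, slightly above the suggested 15 N but well under the 45 N limit. I eased it off before finishing.

No check failed or disagreed beyond the mat-centre difference above.

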